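# Lay two rolling pins on the stepped stand and chock them

### The arm

A 6-joint arm with a two-finger parallel gripper is mounted at the origin on the work surface. World frame = base frame: x ahead of the robot, y to its left, z up, the work surface at z = 0. Lengths are in m, angles in rad, forces in N, time in s.
With the tool pointing down it reaches from about 0.35 to 0.975 m from the base axis. Payload 4.9 kg.
Tool frame: the origin (TCP) lies midway between the tips of the shut fingers; the grasp point (between the pads) lies 19 mm behind it; x points along the fingers, z is the direction in which the jaws open and shut, and the axes are right-handed (so a half turn about x gives the same grasp; the last joint's range is limited). The gripper opens to 85 mm and grips with 20 to 120 N. Pads are 22 mm wide; open, the fingers measure 114 mm over their backs; the gripper's body (76 mm by 85 mm) begins 54 mm behind the grasp point. The pads swing forward as they close: fully open they stand 13 mm farther back than shut.
Start: joints at [-1.347, 0.053, 1.613, -0, 1.476, -0.119], TCP at [0.21, -0.589, 0.192] pointing down, gripper open.
Joint ranges: [-3.01, 3.01], [-1.01, 2.22], [0.06, 2.58], [-1.02, 4.17], [0.09, 2.62], [-3.14, 3.14]. Speed limits (rad/s): [2.57, 2.57, 3.14, 3.14, 3.14, 3.14].

### API

Orientations are given as a unit quaternion [w, x, y, z].
In Python, from plant import state, cams, workorder, nets gives the robot as it stands.
- The arm moves only by the tool play_rows, never from a script. Its argument "motion" is a list of rows, each a list of 3 entries, a list of its own where there are three numbers: the closure, from -1 (fully open) to 1 (shut), then the shift along the world's x, y, z in m, then the turn about the world's z in rad. A call has 1 to 5 rows; each row is the pose to reach, as a shift and turn from the pose commanded when the call began; what a row does not reach only later rows make up. A row lasts 1/10 s, in which the tool goes at most 50 mm and 8.59 degrees, less where a joint would pass 70% of its speed; a pose out of reach is approached as far as the arm can. A call with a gripper value outside its range is refused whole. The fingers move at their own pace and stop on an object; the grip force is fixed at half the most. Time passes only in rows, so rows that repeat a pose let the fingers close. It gives the time, the measured TCP pose, the force and the opening at its end, in the units of the state.
- state(): the state, without advancing time (a new reading comes with each control period).
- cams.grab_frame(name): name is "side" or "top"; returns (picture, depth): 420x560x3 uint8, red, green, blue; 420x560 float32, m along the optical axis (not along the pixel's ray), 0 where there is no reading.
- cams.camera_info(name): a dict with "K" (3x3 intrinsics, pixels), "rvec" (rotation vector, rad) and "tvec" (3), from world to camera coordinates, as OpenCV has them. Camera axes: x right, y down, z forward; pixel columns grow to the right and rows downward; lengths in m; the calibration is good to about 2 mm. A picture is of the moment at which its call begins. camera_info takes no time and is no camera call.
- workorder.job_done(): hands the job in, once; it reports no verdict.
Trained networks look in the newest picture that a camera, given by its name, has taken for a name from the list of things; names that differ only in an ending like _2 or _b are one class to them, and where a whole thing is asked for, a point or a joint stands for the part that bears it (a point fixed in the world has none). Each returns a list of dicts, best first, with "score" (0 to 1); they miss things now and then, are a little off and sometimes report something else, mostly with a low value. They report only what shows in the picture. A call takes as long as a camera call. They do not tell look-alikes from the thing itself.
- nets.recognise(camera, target): "at" ([x, y, z] in m, in world coordinates, good to about 4 mm: the middle of the surface that is visible of it).
- nets.landmark_of(camera, target): "at" ([x, y, z] in m, in world coordinates, good to about 4 mm: a listed point, or the origin of a listed thing).
The state is a dict: "time": time; "joint_pos": joint angles; "joint_vel": joint speeds; "joint_efforts": joint torques, N m; "tool_pos": TCP position; "tool_rot": TCP orientation; "contact_force": force on the tool from outside, world axes, zero at the start; "ft_torque": the same for the moment, N m; "gripper_width": opening from 0.0 (shut) to 1.0 (fully open).
Only numpy, scipy, OpenCV 4.12 (cv2) and the standard library are available. Lean on these libraries where they do the work, as an engineer would, in place of code of your own. Each camera call takes 0.05 s, during which the arm holds its last target.

### The job

Take the two rolling pins off the sloping rack and lay them in the V-cradles of the stepped wooden stand, the long one on the low step and the short one on the high step, each roughly centred along the stand. Finish the low step before you start the high one: lay its pin, then stand one of the wooden chocks on the ledge beside it, near the middle and square to the pin, and slide it in so that its ramp is snug against the pin; then do the same on the high step with the other chock. Set the pins down gently without dropping them or letting them roll away, and leave the other kitchen things where they stand.

Things in the scene. Friction and masses are not known exactly. Their poses are not given: they have to be found in the camera images.
- stand: fixed wooden stand, 170 (x) by 240 mm (y). Low step on its +y half, ledge z = 12 mm; high step at y -120 to -10, ledge z = 62 mm. Each step has two shallow V-cradles (16 mm thick, at x = -65 and 65, reaching 28 mm either side of the V's middle, 25 degree sides) for one pin lying along x; open between them. Ledge on the +y side of each V is free for a chock. Origin: centre of underside
- low_seat (a point): where the middle of a pin's axis lies when it is seated in the low step's cradles: stand (0, 45, 46) mm; axes as the stand's
- high_seat (a point): the same for the high step: stand (0, -85, 96) mm; axes as the stand's
- low_ledge (a point): point on the low step's ledge where a chock's origin comes when its ramp just touches the seated pin: stand (0, 92, 12) mm; axes as the stand's
- high_ledge (a point): the same on the high step: stand (0, -38, 62) mm; axes as the stand's
- rack: fixed steel rack, 190 mm wide, holds two pins 100 mm apart, rising along its +x at 30 degrees. Origin on the counter; lower ends of the pins at x = -90, y = -50 and 50, z = 45 mm against foot stops (up to 17 mm above the axis). Pins rest in V saddles 16 mm long, 30 and 180 mm along from the lower end; between these nothing is under or beside a pin except the other pin
- long_pin: plain straight wooden rolling pin, 40 mm diameter, 270 mm long, about 0.24 kg, belongs on the low step. Origin at the centre of the end face that stands lowest at the start; its x runs along the axis to the other end. It may lie in either groove of the rack
- long_pin_mid (a point): middle of the long pin, on its axis, 135 mm from its origin
- short_pin: the same but 200 mm long, about 0.18 kg, belongs on the high step. Origin and x as for the long pin
- short_pin_mid (a point): middle of the short pin, on its axis, 100 mm from its origin
- chock_a: wooden chock, 36 mm wide (its x), 0.05 kg, upright; the two are alike and either serves on either step; standing on the counter. Block 41 mm long (y -17 to 24) and 40 mm high; from it a 45 degree ramp (height = y + 53 mm) runs down to the toe at y = -49 mm. Origin: underside, below the balance point; z up. In place its axes are parallel to the stand's, toe to -y, under the pin
- toe_a (a point): the tip of this chock's toe, at the underside, 49 mm from its origin along -y
- chock_b: wooden chock, 36 mm wide (its x), 0.05 kg, upright; the two are alike and either serves on either step; standing on the counter. Block 41 mm long (y -17 to 24) and 40 mm high; from it a 45 degree ramp (height = y + 53 mm) runs down to the toe at y = -49 mm. Origin: underside, below the balance point; z up. In place its axes are parallel to the stand's, toe to -y, under the pin
- toe_b (a point): the tip of this chock's toe, at the underside, 49 mm from its origin along -y
- cup: bystander, leave where it is: small steel cup, 54 mm wide, 40 mm high; origin centre of its underside
- mug: bystander, leave where it is: white mug, 80 mm wide, 90 mm high, with a handle; origin centre of underside
- carton: bystander, leave where it is: low brown carton 60 x 90 x 50 mm; origin centre of underside
- bowl: bystander, leave where it is: white bowl 110 mm wide, 50 mm high; origin centre of underside
- jar: bystander, leave where it is: glass jar 66 mm wide, 60 mm high; origin centre of underside
- white_carton: bystander, leave where it is: white carton 60 x 80 x 45 mm high; origin centre of underside
- spatula: bystander, leave where it is: kitchen spatula lying flat; origin near the middle of its length
There are look-alikes about, which are no part of the job. Leave any yellow look-alike of the chock_b alone.

How it is judged:
On the way, in this order (a step that is already met when the one before it is completed fails the run):
1. the long pin lies in the low step's cradles, released (x of long_pin_mid in the frame of low_seat between -0.025 and 0.025 m and y of long_pin_mid in the frame of low_seat between -0.005 and 0.005 m and z of long_pin_mid in the frame of low_seat between -0.005 and 0.005 m and angle between the x axis of long_pin and the x axis of stand, either way round below 0.06 rad and linear speed of long_pin below 0.03 m/s and contact force between the fingers and long_pin below 0.1 N), for 0.2 s.
2. the low step's pin is chocked, chock released (all of step 1 and ((x of chock_a in the frame of low_ledge between -0.03 and 0.03 m and y of chock_a in the frame of low_ledge between -0.008 and 0.0065 m and z of chock_a in the frame of low_ledge between -0.004 and 0.004 m and y of toe_a in the frame of low_ledge below -0.03 m and angle between chock_a's own z axis and vertical below 0.12 rad and angle between the y axis of chock_a and the y axis of stand, either way round below 0.2 rad and linear speed of chock_a below 0.03 m/s and contact force between the fingers and chock_a below 0.1 N) or (x of chock_b in the frame of low_ledge between -0.03 and 0.03 m and y of chock_b in the frame of low_ledge between -0.008 and 0.0065 m and z of chock_b in the frame of low_ledge between -0.004 and 0.004 m and y of toe_b in the frame of low_ledge below -0.03 m and angle between chock_b's own z axis and vertical below 0.12 rad and angle between the y axis of chock_b and the y axis of stand, either way round below 0.2 rad and linear speed of chock_b below 0.03 m/s and contact force between the fingers and chock_b below 0.1 N))), for 0.2 s.
3. the short pin lies in the high step's cradles, released (x of short_pin_mid in the frame of high_seat between -0.025 and 0.025 m and y of short_pin_mid in the frame of high_seat between -0.005 and 0.005 m and z of short_pin_mid in the frame of high_seat between -0.005 and 0.005 m and angle between the x axis of short_pin and the x axis of stand, either way round below 0.06 rad and linear speed of short_pin below 0.03 m/s and contact force between the fingers and short_pin below 0.1 N), for 0.2 s.
4. the high step's pin is chocked, chock released (all of step 3 and ((x of chock_a in the frame of high_ledge between -0.03 and 0.03 m and y of chock_a in the frame of high_ledge between -0.008 and 0.0065 m and z of chock_a in the frame of high_ledge between -0.004 and 0.004 m and y of toe_a in the frame of high_ledge below -0.03 m and angle between chock_a's own z axis and vertical below 0.12 rad and angle between the y axis of chock_a and the y axis of stand, either way round below 0.2 rad and linear speed of chock_a below 0.03 m/s and contact force between the fingers and chock_a below 0.1 N) or (x of chock_b in the frame of high_ledge between -0.03 and 0.03 m and y of chock_b in the frame of high_ledge between -0.008 and 0.0065 m and z of chock_b in the frame of high_ledge between -0.004 and 0.004 m and y of toe_b in the frame of high_ledge below -0.03 m and angle between chock_b's own z axis and vertical below 0.12 rad and angle between the y axis of chock_b and the y axis of stand, either way round below 0.2 rad and linear speed of chock_b below 0.03 m/s and contact force between the fingers and chock_b below 0.1 N))), for 0.2 s.
At the end, for the whole second after the job is handed in: Long pin seated on the low step, short pin on the high one (25 mm along, 5 mm across and in height, 0.06 rad), each with a chock flat on its ledge, toe to the pin, within 30 mm of the middle, square to 0.2 rad, ramp within about 6 mm of the pin; all let go and at rest (all of step 2 and all of step 4); the robot touches nothing.
It fails at once if the long pin is dropped or rolls off (let go and faster than 0.5 m/s) (contact force between the fingers and long_pin below 0.05 N and linear speed of long_pin above 0.5 m/s).
It fails at once if the short pin is dropped or rolls off (let go and faster than 0.5 m/s) (contact force between the fingers and short_pin below 0.05 N and linear speed of short_pin above 0.5 m/s).
It fails at once if one of the other kitchen things is pushed more than 30 mm from its place (distance of any of cup, mug, carton, bowl, jar, white_carton, spatula from where it was at the start of the episode above 0.03 m).
It also fails if it takes over 72 s, if anything falls off the work surface, if the arm or the gripper's body presses on something with over 40 N, if the wrist force passes 120 N, or if a joint passes its speed limit or range.

## Working session

There is one attempt and no reset: what is moved stays moved. The work goes in short steps, Python scripts to look and compute and a tool call to move; the robot and the scene stay as the last step left them, time stands still between calls to the robot, and variables do not carry over. Pictures are saved under pics/ and viewed, and the job is handed in when it is done.

Besides the shell and the picture viewer there is one more tool, called after ">>>" as name([rows], argument=value, ...), one row to a line, values as JSON. play_rows: Moves the arm, as the interface text tells. Its arguments: {"type":"object","properties":{"motion":{"type":"array","items":{"type":"array"}}},"required":["motion"]}

```bash
mkdir -p pics; ls
cat > h.py <<'E'
import numpy as np, cv2
from plant import state, cams, workorder, nets
def cam(n):
    i=cams.camera_info(n); K=np.array(i["K"]);R=cv2.Rodrigues(np.array(i["rvec"],float))[0];t=np.array(i["tvec"],float).ravel();return K,R,t
def grab(n,f=None):
    im,d=cams.grab_frame(n)
    if f: cv2.imwrite("pics/"+f,im[:,:,::-1])
    return im,d
def cloud(n,d):
    K,R,t=cam(n);v,u=np.mgrid[:d.shape[0],:d.shape[1]]
    p=np.stack([(u-K[0,2])/K[0,0]*d,(v-K[1,2])/K[1,1]*d,d],-1)
    w=(p-t)@R; w[d<=0]=np.nan; return w
def px(n,p):
    K,R,t=cam(n);q=K@(R@np.array(p,float)+t);return q[:2]/q[2]
E
python3 - <<'E'
from h import *
np.set_printoptions(precision=4,suppress=True)
for n in ("top","side"):
    im,d=grab(n,n+"0.png"); np.save(n+"0d.npy",d); np.save(n+"0i.npy",im)
    K,R,t=cam(n); print(n,K.tolist(),-R.T@t)
    for o in ["long_pin","short_pin","chock_a","rack","stand","long_pin_mid","short_pin_mid","toe_a"]:
        for f in (nets.landmark_of,):
            print(n,o,[(np.round(r["at"],3).tolist(),round(r["score"],2),px(n,r["at"]).astype(int).tolist()) for r in f(n,o)][:5])
print(state())
E
```

```text
pics
top [[434.4228310825754, 0.0, 271.48976458501164], [0.0, 434.4228310825754, 200.25219621559108], [0.0, 0.0, 1.0]] [0.4277 0.0229 1.2455]
top long_pin [([0.504, 0.229, 0.047], 0.8, [196, 221])]
top short_pin [([0.494, 0.33, 0.045], 0.69, [160, 226])]
top chock_a [([0.369, 0.233, 0.001], 0.82, [198, 270]), ([0.606, 0.486, 0.0], 0.71, [110, 189]), ([0.658, 0.048, -0.0], 0.61, [261, 168]), ([0.435, 0.145, -0.002], 0.6, [229, 246]), ([0.501, 0.231, 0.045], 0.45, [195, 223])]
top rack [([0.588, 0.292, 0.003], 0.64, [177, 194])]
top stand [([0.602, -0.228, 0.003], 0.89, [357, 184]), ([0.436, 0.022, 0.001], 0.15, [272, 244])]
top long_pin_mid [([0.618, 0.248, 0.112], 0.64, [184, 177])]
top short_pin_mid []
top toe_a [([0.666, 0.006, 0.004], 0.74, [275, 165]), ([0.615, 0.538, -0.004], 0.74, [93, 187]), ([0.388, 0.279, -0.002], 0.71, [182, 263]), ([0.451, -0.028, 0.001], 0.69, [289, 238])]
side [[403.8334724711142, 0.0, 279.347015732855], [0.0, 403.8334724711142, 210.1016535697765], [0.0, 0.0, 1.0]] [0.3878 0.6848 0.8827]
side long_pin [([0.5, 0.234, 0.049], 0.81, [283, 302]), ([0.454, -0
[... 673 characters left out ...]
4, -0.002], 0.86, [323, 235]), ([0.662, -0.0, -0.002], 0.73, [249, 226]), ([0.392, 0.279, -0.0], 0.66, [323, 341]), ([0.468, 0.113, -0.001], 0.56, [307, 274]), ([0.654, -0.425, -0.002], 0.43, [289, 137])]
{'time': 0.9, 'joint_pos': array([-1.347 ,  0.0527,  1.6129, -0.    ,  1.476 , -0.119 ]), 'joint_vel': array([-0.0008, -0.0003,  0.0008, -0.0013,  0.0012, -0.0025]), 'joint_efforts': array([ -0.0002, -39.3685, -37.0468,  -0.    ,   0.0005,  -0.    ]), 'tool_pos': array([ 0.2101, -0.5886,  0.1923]), 'tool_rot': array([ 0.578 ,  0.4074,  0.578 , -0.4074]), 'contact_force': array([-0.2561,  0.3555, -0.0858]), 'ft_torque': array([ 0.013 , -0.0089,  0.0006]), 'gripper_width': 0.9985221179653976}
```

View pics/top0.png

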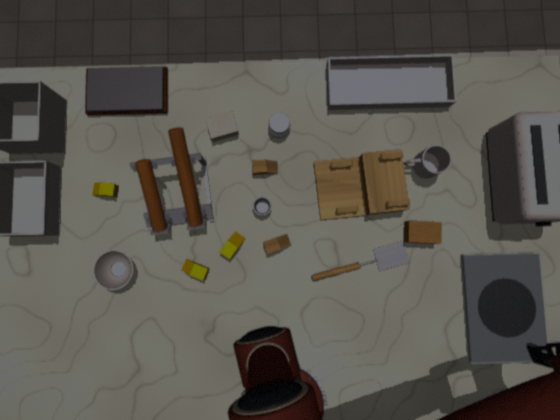

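View pics/side0.png

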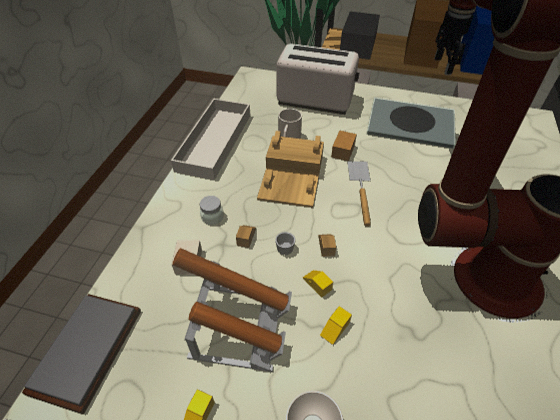

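The top view shows the long pin at (187,178) and the short pin at (152,195) on the rack, and the stand at (360,185). The wooden chocks are at (264,167) and (277,244), and the yellow ones at (105,189), (196,270) and (232,246) are decoys. I'll measure these more exactly from depth.

Run:
```python
from h import *
np.set_printoptions(precision=4,suppress=True)
out=[]
for n,(r0,r1,c0,c1) in (("top",(110,270,130,450)),("side",(120,360,170,400))):
    im=np.load(n+"0i.npy");d=np.load(n+"0d.npy")
    g=np.clip(255*(im/255.)**.55,0,255).astype(np.uint8)[r0:r1,c0:c1,::-1]
    s=2.4; cv2.imwrite(f"pics/{n}0z.png",cv2.resize(g,None,fx=s,fy=s,interpolation=cv2.INTER_CUBIC))
# pins
def fitpin(P0,ax,L):
    pts=[]
    for n in ("top","side"):
        w=cloud(n,np.load(n+"0d.npy")).reshape(-1,3)
        r=w-P0; s=r@ax; dd=np.linalg.norm(r-np.outer(s,ax),axis=1)
        m=(s>-.03)&(s<L+.03)&(dd<.03); pts.append(w[m])
    return pts
from scipy.optimize import least_squares
for nm,a,b,L in (("long",[.502,.231,.047],[.618,.246,.11],.27),("short",[.493,.331,.045],[.577,.346,.098],.2)):
    a=np.array(a);b=np.array(b)
    for which in ((0,),(1,),(0,1)):
        P0=a.copy();ax=(b-a)/np.linalg.norm(b-a)
        for it in range(3):
            pts=np.vstack([fitpin(P0,ax,L)[i] for i in which])
            s=(pts-P0)@ax; pts=pts[(s>.045)&(s<L-.01)&((s<.165)|(s>.195))]
            def f(p):
                A=P0+[0,p[0],p[1]]; x=np.array([np.cos(p[2])*np.cos(p[3]),np.sin(p[2])*np.cos(p[3]),np.sin(p[3])])
                r=pts-A;s=r@x;return np.linalg.norm(r-np.outer(s,x),axis=1)-.02
            y0=np.arctan2(ax[1],ax[0]);e0=np.arcsin(ax[2])
            q=least_squares(f,[0,0,y0,e0],loss="soft_l1",f_scale=.002).x
            P0=P0+[0,q[0],q[1]];ax=np.array([np.cos(q[2])*np.cos(q[3]),np.sin(q[2])*np.cos(q[3]),np.sin(q[3])])
        al=np.vstack([fitpin(P0,ax,L)[i] for i in which]);s=(al-P0)@ax
        print(nm,which,len(pts),P0,"yaw,el",np.degrees(q[2:]),"s",np.percentile(s,[0.5,2,50,98,99.5]),"rms",np.sqrt(np.mean(f([0,0,q[2],q[3]])**2)))
```

```text
long (0,) 1029 [0.502  0.2321 0.0463] yaw,el [ 6.7798 29.8628] s [-0.0087 -0.0057  0.1377  0.2654  0.2663] rms 0.0016621616976600132
long (1,) 1519 [0.502  0.2329 0.0465] yaw,el [ 6.7068 30.0718] s [-0.0083 -0.0045  0.136   0.2643  0.2668] rms 0.001245008472416309
long (0, 1) 2550 [0.502  0.2326 0.0464] yaw,el [ 6.7612 29.9849] s [-0.0084 -0.0052  0.137   0.2648  0.2667] rms 0.0014644201205285662
short (0,) 659 [0.493  0.3319 0.048 ] yaw,el [ 6.7029 29.9406] s [-0.0119 -0.0094  0.0971  0.1928  0.1934] rms 0.0017267120215346374
short (1,) 1134 [0.493  0.3325 0.048 ] yaw,el [ 6.6912 30.047 ] s [-0.0116 -0.0088  0.0958  0.1933  0.194 ] rms 0.001117856988621416
short (0, 1) 1794 [0.493  0.3323 0.0481] yaw,el [ 6.692  30.0112] s [-0.0118 -0.009   0.0962  0.1931  0.1939] rms 0.0013917025111968076
```

Run:
```python
from h import *
np.set_printoptions(precision=4,suppress=True,linewidth=160)
# height map of stand and chocks
for n in ("top","side"):
    w=cloud(n,np.load(n+"0d.npy")).reshape(-1,3); w=w[~np.isnan(w[:,0])]
    def box(x0,x1,y0,y1,z0,z1):
        m=(w[:,0]>x0)&(w[:,0]<x1)&(w[:,1]>y0)&(w[:,1]<y1)&(w[:,2]>z0)&(w[:,2]<z1);return w[m]
    for lab,b in {"hi":(.48,.72,-.38,-.2,.055,.069),"lo":(.48,.72,-.26,-.08,.008,.017),"stand":(.48,.72,-.38,-.08,.008,.12),
        "c1top":(.61,.71,-.02,.1,.034,.046),"c1":(.61,.71,-.02,.1,.006,.05),"c2top":(.38,.5,-.06,.06,.034,.046),"c2":(.38,.5,-.06,.06,.006,.05),"table":(.4,.7,-.05,.1,-.02,.004)}.items():
        p=box(*b)
        if len(p)<5: print(n,lab,len(p));continue
        rr=cv2.minAreaRect((p[:,:2]*1000).astype(np.float32))
        print(n,lab,len(p),"med",np.median(p,0),"rect",np.round(rr[0],1),np.round(rr[1],1),round(rr[2],1))
for n in ("top","side"):
    for o in ["stand","chock_a","toe_a","cup","mug","jar","carton","white_carton","spatula"]:
        cams.grab_frame(n)
        print(n,o,[(np.round(r["at"],3).tolist(),round(r["score"],2)) for r in nets.landmark_of(n,o) if r["score"]>.5])
s=state();from scipy.spatial.transform import Rotation as R
q=s["tool_rot"];print(R.from_quat(np.r_[q[1:],q[0]]).as_matrix(),s["time"])
```

```text
top hi 2188 med [ 0.6028 -0.2883  0.0613] rect [ 604.6 -305.7] [170.2 134.9] 5.0
top lo 2184 med [ 0.5916 -0.1718  0.0116] rect [ 593.7 -174.9] [169.7 131.5] 4.8
top stand 5294 med [ 0.5966 -0.2416  0.0411] rect [ 586.4 -242.2] [275.6 212.5] 90.0
top c1top 194 med [0.6573 0.0521 0.0387] rect [656.9  50.6] [45.6 36.8] 89.7
top c1 352 med [0.6561 0.0397 0.0355] rect [669.8  37.7] [71.2 63.9] 88.6
top c2top 197 med [0.4349 0.0224 0.0395] rect [434.6  22.9] [35.7 42.1] 17.2
top c2 328 med [0.4382 0.0097 0.0375] rect [440.6 -13.5] [ 64.5 113.6] 28.8
top table 4317 med [ 0.5445  0.0208 -0.0005] rect [550.  25.] [300.  149.9] 0.0
side hi 1164 med [ 0.6023 -0.2805  0.0621] rect [ 604.  -299.8] [169.9 133.1] 4.3
side lo 1549 med [ 0.5922 -0.164   0.0122] rect [ 594.1 -173.8] [170.1 136.4] 4.5
side stand 3675 med [ 0.5957 -0.2353  0.03  ] rect [ 584.9 -240.6] [211.2 277.3] 0.4
side c1top 182 med [0.6573 0.0574 0.0399] rect [657.3  56.4] [41.1 36.8] 89.5
side c1 318 med [0.6539 0.0617 0.0377] rect [658.5  40.8] [36.9 73.5] 3.1
side c2top 187 med [0.4345 0.0267 0.0397] rect [433.8  26.3] [36.3 4
[... 790 characters left out ...]
[([0.607, 0.486, 0.0], 0.94), ([0.367, 0.232, 0.002], 0.91), ([0.662, 0.051, -0.003], 0.8), ([0.43, 0.139, 0.003], 0.62), ([0.436, 0.02, 0.003], 0.61)]
side toe_a [([0.469, 0.111, -0.002], 0.8), ([0.457, -0.022, -0.002], 0.61), ([0.391, 0.278, -0.001], 0.59), ([0.661, -0.001, 0.001], 0.53)]
side cup [([0.548, 0.05, -0.003], 0.61)]
side mug [([0.654, -0.426, 0.0], 0.63)]
side jar [([0.776, -0.004, 0.003], 0.86)]
side carton [([0.463, -0.399, 0.006], 0.91)]
side white_carton [([0.781, 0.159, -0.002], 0.8), ([0.597, -0.23, -0.002], 0.7)]
side spatula [([0.618, 0.244, 0.112], 0.59), ([0.373, -0.22, 0.0], 0.58)]
[[ 0.      0.9418  0.3361]
 [-0.      0.3361 -0.9418]
 [-1.     -0.      0.    ]] 2.7
```

```bash
ls -la pics
```

```text
total 1344
drwxr-xr-x 2 agent agent   4096 Dec  7 06:04 .
drwxr-xr-x 3 agent agent   4096 Dec  7 06:02 ..
-rw-r--r-- 1 agent agent 413936 Dec  7 06:02 side0.png
-rw-r--r-- 1 agent agent 394582 Dec  7 06:04 side0z.png
-rw-r--r-- 1 agent agent 284558 Dec  7 06:02 top0.png
-rw-r--r-- 1 agent agent 266003 Dec  7 06:04 top0z.png
```

Run:
```python
from h import *
np.set_printoptions(precision=4,suppress=True,linewidth=160)
a=np.radians(4.7);u=np.array([np.cos(a),np.sin(a)]);v=np.array([-u[1],u[0]])
for n in ("top","side"):
    w=cloud(n,np.load(n+"0d.npy")).reshape(-1,3); w=w[~np.isnan(w[:,0])]
    U=w[:,:2]@u;V=w[:,:2]@v;Z=w[:,2]
    print(n,"mid strip median z by V")
    m=abs(U-.5775)<.04
    for vv in np.arange(-.42,-.14,.005):
        k=m&(abs(V-vv)<.0025)
        if k.sum(): print(f"{vv:.3f}:{np.median(Z[k])*1000:.0f}",end=" ")
    print()
    for sx in (-.065,.065):
        k=(abs(U-.5775-sx)<.012)&(V>-.45)&(V<-.13)
        for lab,zl,va,vb in (("hi",.066,-.42,-.3),("lo",.016,-.27,-.14)):
            q=k&(Z>zl)&(V>va)&(V<vb); 
            if lab=="lo": q&=Z<.04
            print(lab,sx,q.sum(),"V range",np.percentile(V[q],[1,5,50,95,99]),"U",np.percentile(U[q],[2,50,98])-.5775,"Z",np.percentile(Z[q],[50,98]))
            for vv in np.arange(va,vb,.006):
                kk=k&(abs(U-.5775-sx)<.006)&(abs(V-vv)<.003)
                if kk.sum(): print(f"{vv:.3f}:{np.median(Z[kk])*1000:.0f}",end=" ")
            print()
```

```text
top mid strip median z by V
-0.420:-1 -0.415:3 -0.400:58 -0.395:62 -0.390:61 -0.385:61 -0.380:61 -0.375:61 -0.370:61 -0.365:61 -0.360:61 -0.355:61 -0.350:62 -0.345:61 -0.340:61 -0.335:62 -0.330:61 -0.325:61 -0.320:61 -0.315:62 -0.310:62 -0.305:62 -0.300:61 -0.295:61 -0.290:47 -0.285:14 -0.280:11 -0.275:11 -0.270:12 -0.265:11 -0.260:12 -0.255:12 -0.250:12 -0.245:12 -0.240:11 -0.235:11 -0.230:12 -0.225:11 -0.220:11 -0.215:12 -0.210:11 -0.205:11 -0.200:12 -0.195:11 -0.190:11 -0.185:11 -0.180:11 -0.175:12 -0.170:11 -0.165:12 -0.160:11 -0.155:0 -0.150:-0 -0.145:-0 
hi -0.065 147 V range [-0.3919 -0.3887 -0.3636 -0.3332 -0.3314] U [-0.0728 -0.0651 -0.0573] Z [0.0804 0.0889]
-0.420:-1 -0.396:81 -0.390:85 -0.384:84 -0.378:80 -0.372:79 -0.366:75 -0.360:75 -0.354:78 -0.348:81 -0.342:82 -0.336:83 -0.330:63 -0.324:61 -0.318:62 -0.312:62 -0.306:60 
lo -0.065 138 V range [-0.2608 -0.2592 -0.2318 -0.2021 -0.1674] U [-0.0732 -0.0656 -0.0574] Z [0.03   0.0381]
-0.270:12 -0.264:30 -0.258:36 -0.252:32 -0.246:30 -0.240:25 -0.234:24 -0.228:26 -0.222:28 -0.216:32 -0.210:34 -0.204:33 -0.198:11 -0.192:12 -0
[... 1654 characters left out ...]
 -0.222:27 -0.216:31 -0.210:17 -0.204:24 -0.198:12 -0.192:12 -0.186:12 -0.180:13 -0.174:13 -0.168:12 -0.162:12 -0.156:5 -0.150:0 -0.144:-0 
hi 0.065 94 V range [-0.3894 -0.3877 -0.3618 -0.3308 -0.3305] U [0.0568 0.0638 0.073 ] Z [0.0788 0.0878]
-0.390:85 -0.384:84 -0.378:81 -0.372:81 -0.366:77 -0.360:76 -0.354:77 -0.348:82 -0.342:83 -0.336:70 -0.330:77 -0.324:63 -0.318:62 -0.312:63 -0.306:64 
lo 0.065 106 V range [-0.2597 -0.2554 -0.2327 -0.2007 -0.1949] U [0.057  0.0636 0.0728] Z [0.0299 0.0385]
-0.258:34 -0.252:35 -0.246:31 -0.240:29 -0.234:26 -0.228:27 -0.222:27 -0.216:31 -0.210:33 -0.204:22 -0.198:22 -0.192:14 -0.186:12 -0.180:13 -0.174:11 -0.168:13 -0.162:11 -0.156:6 -0.150:-2 -0.144:-0
```

View pics/top0z.png

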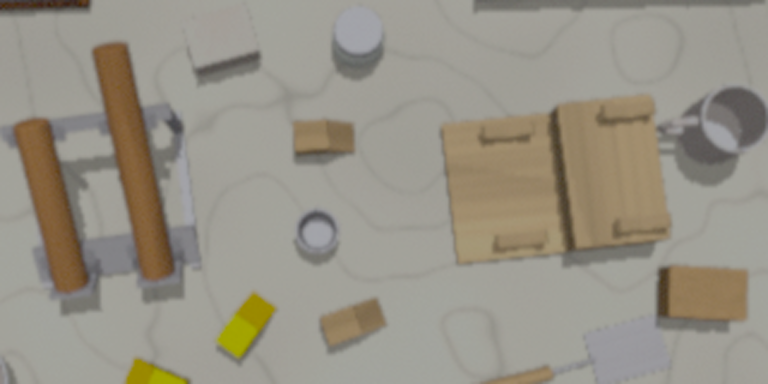

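View pics/side0z.png

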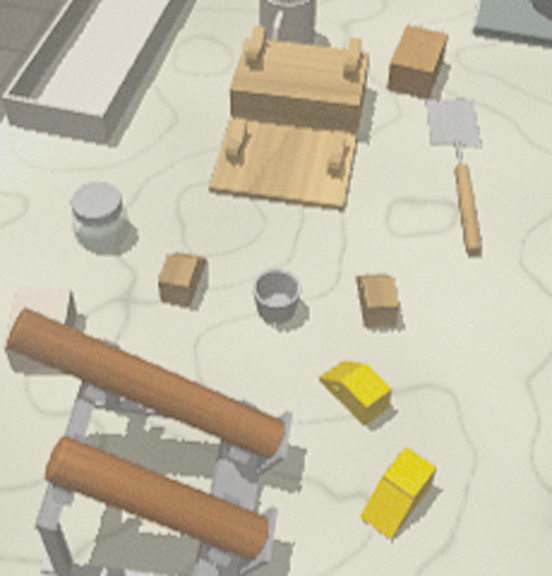

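Stand fit: yaw 4.7°, low seat at (.594,-.183), high seat at (.605,-.313). The long pin's middle is at about (.6155,.246,.1125). Next I move over the long pin.

>>> play_rows([
  [-1, [0.109, 0.224, 0.02], -0.1],
  [-1, [0.109, 0.224, 0.02], -0.1],
  [-1, [0.109, 0.224, 0.02], -0.1],
  [-1, [0.109, 0.224, 0.02], -0.1],
  [-1, [0.109, 0.224, 0.02], -0.1],
])

```text
time: 3.2
tool_pos: [0.3195, -0.3629, 0.2126]
tool_rot: [0.557, 0.436, 0.557, -0.436]
contact_force: [0.0, -0.2, 1.0]
gripper_width: 1.001
```

>>> play_rows([
  [-1, [0.109, 0.224, 0.02], -0.125],
  [-1, [0.109, 0.224, 0.02], -0.125],
  [-1, [0.109, 0.224, 0.02], -0.125],
  [-1, [0.109, 0.224, 0.02], -0.125],
  [-1, [0.109, 0.224, 0.02], -0.125],
])

```text
time: 3.7
tool_pos: [0.4286, -0.1387, 0.2329]
tool_rot: [0.529, 0.47, 0.528, -0.47]
contact_force: [1.9, -0.8, 0.2]
gripper_width: 1.002
```

>>> play_rows([
  [-1, [0.109, 0.224, 0.02], 0],
  [-1, [0.109, 0.224, 0.02], 0],
  [-1, [0.109, 0.224, 0.02], 0],
  [-1, [0.109, 0.224, 0.02], 0],
  [-1, [0.109, 0.224, 0.02], 0],
])

```text
time: 4.2
tool_pos: [0.5377, 0.0856, 0.2528]
tool_rot: [0.529, 0.47, 0.528, -0.469]
contact_force: [0.6, -1.1, 0.3]
gripper_width: 1.0
```

>>> play_rows([
  [-1, [0.078, 0.16, 0.0], 0],
  [-1, [0.078, 0.16, 0.0], 0],
  [-1, [0.078, 0.16, 0.0], 0],
  [-1, [0.078, 0.16, 0.0], 0],
  [-1, [0.078, 0.16, -0.03], 0],
])

```text
time: 4.7
tool_pos: [0.6185, 0.2476, 0.2269]
tool_rot: [0.531, 0.472, 0.528, -0.466]
contact_force: [0.4, -0.3, 0.7]
gripper_width: 1.001
```

Run:
```python
from h import *
im,d=grab("side","side1.png"); im,d=grab("top","top1.png"); print(state()["tool_pos"])
```

```text
[0.612848   0.24366839 0.2172087 ]
```

View pics/side1.png

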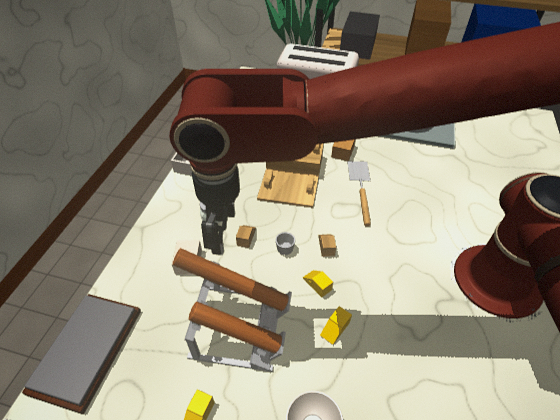

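The gripper hangs over the long pin (near pixel (230,275)) with the fingers straddling it. Descending.

>>> play_rows([
  [-1, [0.0, 0.0, -0.03], 0],
  [-1, [0.0, 0.0, -0.06], 0],
  [-1, [0.0, 0.0, -0.09], 0],
  [-1, [0.0, 0.0, -0.11], 0],
  [-1, [0.0, 0.0, -0.126], 0],
])

```text
time: 5.3
tool_pos: [0.6145, 0.2425, 0.0954]
tool_rot: [0.528, 0.47, 0.529, -0.47]
contact_force: [-0.1, -0.4, 0.1]
gripper_width: 0.997
```

>>> play_rows([
  [-1, [0.0, 0.0, 0], 0],
  [1, [0.0, 0.0, 0.0], 0],
  [1, [0, 0, 0], 0],
  [1, [0, 0, 0], 0],
  [1, [0, 0, 0], 0],
])

```text
time: 5.8
tool_pos: [0.6158, 0.2436, 0.0976]
tool_rot: [0.529, 0.47, 0.528, -0.469]
contact_force: [0.2, -0.1, -0.9]
gripper_width: 0.328
```

>>> play_rows([
  [1, [0, 0, 0], 0],
  [1, [0, 0, 0], 0],
  [1, [0, 0, 0], 0],
])

```text
time: 6.1
tool_pos: [0.6149, 0.2448, 0.0992]
tool_rot: [0.528, 0.47, 0.529, -0.469]
contact_force: [-6.8, 2.6, 9.2]
gripper_width: -0.003
```

The fingers shut completely, so the pin wasn't gripped. I'll look.

Run:
```python
from h import *
im,d=grab("side","side2.png"); im,d=grab("top","top2.png"); s=state();print(s["tool_pos"],s["gripper_width"],s["contact_force"])
for n in("side","top"):
    im=cv2.imread(f"pics/{n}2.png");c=im[150:400,150:350] if n=="side" else im[100:270,100:300]
    cv2.imwrite(f"pics/{n}2z.png",cv2.resize(c,None,fx=2.3,fy=2.3,interpolation=cv2.INTER_CUBIC))
```

```text
[0.61489398 0.24478481 0.09921182] 0.003652623654420215 [-7.27376841  1.39667849 10.1045852 ]
```

View pics/side2z.png

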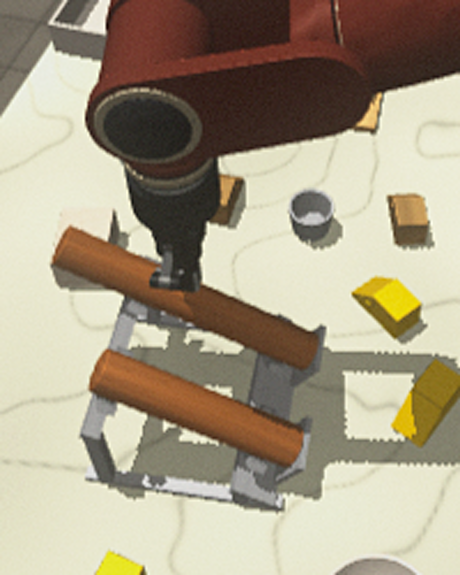

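View pics/top2z.png

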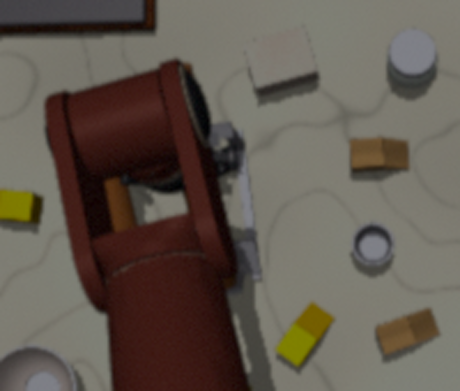

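```bash
cat >> h.py <<'E'
from scipy.optimize import least_squares
def fitpin(a,b,L,views,lo=.045,hi=-.01,ex=(.165,.195),md=.03):
    a=np.array(a,float);b=np.array(b,float);P0=a;ax=(b-a)/np.linalg.norm(b-a);w=np.vstack([v.reshape(-1,3) for v in views])
    def sel(P0,ax):
        r=w-P0;s=r@ax;dd=np.linalg.norm(r-np.outer(s,ax),axis=1);m=(dd<md)&(s>-.05)&(s<L+.05);return w[m],s[m]
    for it in range(4):
        p,s=sel(P0,ax);p=p[(s>lo)&(s<L+hi)&((s<ex[0])|(s>ex[1]))]
        n=np.array([-ax[1],ax[0],0]);n/=np.linalg.norm(n);m=np.cross(ax,n)
        def f(q):
            A=P0+q[0]*n+q[1]*m;x=ax+q[2]*n+q[3]*m;x=x/np.linalg.norm(x);r=p-A;return np.linalg.norm(r-np.outer(r@x,x),axis=1)-.02
        q=least_squares(f,np.zeros(4),loss="soft_l1",f_scale=.002).x
        P0=P0+q[0]*n+q[1]*m;ax=ax+q[2]*n+q[3]*m;ax/=np.linalg.norm(ax)
    p,s=sel(P0,ax);mid=P0+ax*L/2
    return dict(P0=P0,ax=ax,yaw=np.degrees(np.arctan2(ax[1],ax[0])),el=np.degrees(np.arcsin(ax[2])),s=np.percentile(s,[.5,2,50,98,99.5]),n=len(p),rms=np.sqrt(np.mean(f(q)**2)))
E
python3 - <<'E'
from h import *
np.set_printoptions(precision=4,suppress=True)
im,d=grab("side"); w=cloud("side",d)
print(fitpin([.502,.2326,.0464],[.618,.246,.11],.27,[w],ex=(.09,.2)))
print(nets.landmark_of("side","long_pin"),nets.landmark_of("side","long_pin_mid"))
# points of gripper near
P=w.reshape(-1,3);m=(abs(P[:,0]-.615)<.08)&(abs(P[:,1]-.245)<.08)&(P[:,2]>.09)&(P[:,2]<.2);print(m.sum())
for z in np.arange(.09,.2,.01):
    k=m&(abs(P[:,2]-z)<.005);print(round(z,2),k.sum(),P[k].min(0),P[k].max(0))
E
```

```text
{'P0': array([0.5017, 0.2329, 0.0468]), 'ax': array([0.8609, 0.0999, 0.4989]), 'yaw': np.float64(6.616176817044871), 'el': np.float64(29.924785836322346), 's': array([-0.0478, -0.0084,  0.1239,  0.2646,  0.2669]), 'n': 2267, 'rms': np.float64(0.0024736481232094172)}
[{'at': [0.5014, 0.2328, 0.0451], 'score': 0.68}] [{'at': [0.6147, 0.2429, 0.1076], 'score': 0.96}]
1568
0.09 78 [0.5361 0.2241 0.09  ] [0.5975 0.3215 0.095 ]
0.1 183 [0.5423 0.2253 0.095 ] [0.6802 0.3243 0.1049]
0.11 281 [0.5595 0.2099 0.105 ] [0.6801 0.3249 0.1149]
0.12 174 [0.5785 0.2302 0.115 ] [0.6728 0.2735 0.1249]
0.13 190 [0.5954 0.2211 0.1251] [0.6719 0.3247 0.135 ]
0.14 109 [0.6026 0.2251 0.1351] [0.6802 0.3248 0.145 ]
0.15 117 [0.602  0.236  0.1451] [0.6945 0.2749 0.155 ]
0.16 178 [0.6019 0.2368 0.1551] [0.6937 0.2754 0.1649]
0.17 147 [0.6023 0.2401 0.165 ] [0.6948 0.276  0.1749]
0.18 61 [0.5993 0.232  0.1753] [0.695  0.2701 0.1848]
0.19 39 [0.5973 0.2137 0.1851] [0.6189 0.2758 0.1948]
0.2 11 [0.5972 0.2576 0.195 ] [0.612  0.2816 0.1988]
```

Run:
```python
from h import *
im=cv2.imread("pics/side2.png")[210:310,170:300]
g=np.clip(255*(im/255.)**.45,0,255).astype(np.uint8)
g=cv2.resize(g,None,fx=6,fy=6,interpolation=cv2.INTER_CUBIC)
for p in ([.615,.245,.099],[.615,.245,.1125],[.615,.245,.172]):
    q=(px("side",p)-[170,210])*6; print(q); cv2.circle(g,tuple(int(a) for a in q),4,(0,255,0),-1)
cv2.imwrite("pics/side2zz.png",g)
print(state())
```

```text
[377.90033566 440.30670757]
[374.8759071 420.7990125]
[360.69748704 329.34758955]
{'time': 6.35, 'joint_pos': array([0.26549837, 0.20689263, 1.60333394, 0.00220416, 1.33080726,
       1.71733483]), 'joint_vel': array([-0.00127577,  0.00071851, -0.00196093,  0.00228027, -0.00025354,
        0.00026317]), 'joint_efforts': array([-2.61735231e+00, -3.85051918e+01, -3.26956594e+01, -8.84042680e-01,
       -1.51407212e+00,  2.48526363e-02]), 'tool_pos': array([0.61488702, 0.24479956, 0.09920009]), 'tool_rot': array([ 0.52818978,  0.47011123,  0.52924036, -0.46895164]), 'contact_force': array([-7.31238987,  1.79039669,  9.4333237 ]), 'ft_torque': array([ 0.2871025,  1.0467589, -0.0295609]), 'gripper_width': 0.0031659455676879013}
```

View pics/side2zz.png

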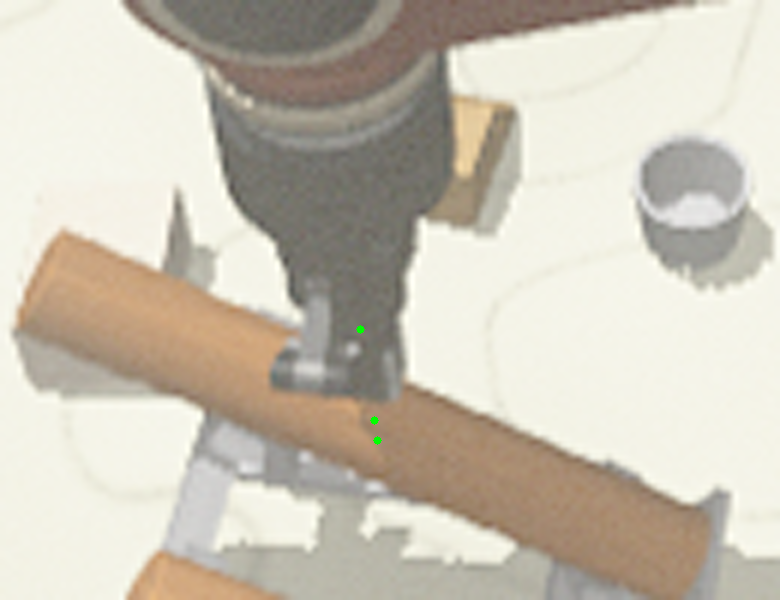

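Run:
```python
from h import *
np.set_printoptions(precision=3,suppress=True)
im,d=grab("side"); w=cloud("side",d)
for r in range(255,286,2):
    print(r,[(c,w[r,c].round(3).tolist(),im[r,c].tolist()) for c in (218,224,230,235)])
```

```text
255 [(218, [0.618, 0.283, 0.257], [46, 42, 36]), (224, [0.606, 0.281, 0.26], [44, 40, 35]), (230, [0.599, 0.269, 0.246], [40, 40, 35]), (235, [0.593, 0.261, 0.237], [46, 42, 36])]
257 [(218, [0.618, 0.283, 0.251], [44, 43, 39]), (224, [0.607, 0.28, 0.251], [67, 62, 58]), (230, [0.6, 0.269, 0.239], [47, 43, 36]), (235, [0.593, 0.261, 0.231], [41, 44, 38])]
259 [(218, [0.618, 0.285, 0.248], [67, 60, 55]), (224, [0.606, 0.283, 0.248], [66, 65, 60]), (230, [0.599, 0.272, 0.237], [43, 43, 37]), (235, [0.594, 0.261, 0.223], [41, 42, 32])]
261 [(218, [0.705, 0.135, -0.0], [218, 215, 190]), (224, [0.606, 0.284, 0.244], [99, 99, 94]), (230, [0.601, 0.271, 0.228], [45, 41, 35]), (235, [0.595, 0.26, 0.214], [41, 37, 30])]
263 [(218, [0.703, 0.141, -0.001], [169, 170, 157]), (224, [0.605, 0.287, 0.242], [97, 99, 92]), (230, [0.607, 0.26, 0.203], [49, 46, 39]), (235, [0.596, 0.259, 0.206], [42, 37, 31])]
265 [(218, [0.647, 0.239, 0.151], [116, 72, 39]), (224, [0.605, 0.29, 0.239], [94, 90, 86]), (230, [0.609, 0.257, 0.192], [46, 45, 40]), (235, [0.601, 0.251, 0.185], [44, 43, 36])]
267 [(218, [0.
[... 1093 characters left out ...]
.14], [118, 76, 44]), (224, [0.627, 0.261, 0.136], [128, 77, 44]), (230, [0.615, 0.255, 0.133], [100, 65, 46]), (235, [0.606, 0.25, 0.129], [105, 70, 41])]
281 [(218, [0.638, 0.268, 0.135], [95, 64, 38]), (224, [0.626, 0.263, 0.132], [117, 72, 39]), (230, [0.614, 0.259, 0.13], [107, 70, 43]), (235, [0.605, 0.253, 0.125], [102, 69, 43])]
283 [(218, [0.637, 0.27, 0.13], [78, 56, 34]), (224, [0.626, 0.266, 0.128], [106, 67, 42]), (230, [0.614, 0.261, 0.126], [131, 81, 50]), (235, [0.604, 0.257, 0.124], [91, 62, 40])]
285 [(218, [0.669, 0.22, 0.029], [76, 74, 68]), (224, [0.626, 0.267, 0.122], [81, 56, 39]), (230, [0.613, 0.264, 0.123], [108, 69, 41]), (235, [0.602, 0.262, 0.125], [99, 66, 41])]
```

The side view shows the shut fingertips resting on top of the pin, at z≈.137 by depth. The TCP readout says .099, so the two disagree by about 38 mm. I'll raise the tool and measure the fingertips against the readout before I trust it.

>>> play_rows([
  [1, [0, 0, 0.04], 0],
  [1, [0, 0, 0.08], 0],
  [1, [0, 0, 0.1], 0],
  [1, [0, 0, 0.1], 0],
  [1, [0, 0, 0.1], 0],
])

```text
time: 6.9
tool_pos: [0.6151, 0.2434, 0.1963]
tool_rot: [0.529, 0.47, 0.528, -0.47]
contact_force: [0.4, 0.2, -0.2]
gripper_width: 0.002
```

Run:
```python
from h import *
np.set_printoptions(precision=3,suppress=True)
im,d=grab("side"); s=state(); w=cloud("side",d); print(s["tool_pos"],s["contact_force"],s["gripper_width"])
np.save("s3.npy",d)
q=px("side",s["tool_pos"]);print(q)
P=w.reshape(-1,3);dark=im.reshape(-1,3).max(1)<110
m=(abs(P[:,0]-s["tool_pos"][0])<.05)&(abs(P[:,1]-s["tool_pos"][1])<.06)&(P[:,2]>.165)&(P[:,2]<.32)
for z in np.arange(.165,.32,.008):
    k=m&(abs(P[:,2]-z)<.004)
    if k.sum(): print(round(z,3),k.sum(),P[k].min(0),P[k].max(0))
r0,c0=int(q[1])-50,int(q[0])-55
g=np.clip(255*(im[r0:r0+90,c0:c0+120]/255.)**.5,0,255).astype(np.uint8)[:,:,::-1]
g=cv2.resize(g,None,fx=6,fy=6,interpolation=cv2.INTER_CUBIC);cv2.circle(g,(int((q[0]-c0)*6),int((q[1]-r0)*6)),4,(0,255,0),-1)
cv2.imwrite("pics/side3.png",g)
```

```text
[0.614 0.243 0.195] [-1.176 -0.299 -0.092] 0.0009884931318991244
[229.762 258.019]
0.237 3 [0.603 0.249 0.236] [0.606 0.25  0.24 ]
0.245 24 [0.602 0.237 0.241] [0.623 0.258 0.249]
0.253 28 [0.601 0.238 0.249] [0.618 0.258 0.257]
0.261 16 [0.602 0.235 0.257] [0.607 0.257 0.265]
0.269 4 [0.603 0.239 0.265] [0.605 0.25  0.272]
0.277 11 [0.6   0.218 0.274] [0.605 0.257 0.281]
0.285 42 [0.597 0.216 0.281] [0.62  0.274 0.289]
0.293 25 [0.597 0.202 0.289] [0.613 0.279 0.297]
0.301 39 [0.595 0.23  0.298] [0.629 0.289 0.305]
0.309 35 [0.595 0.228 0.305] [0.605 0.293 0.313]
0.317 37 [0.595 0.224 0.313] [0.619 0.3   0.32 ]
```

View pics/side3.png

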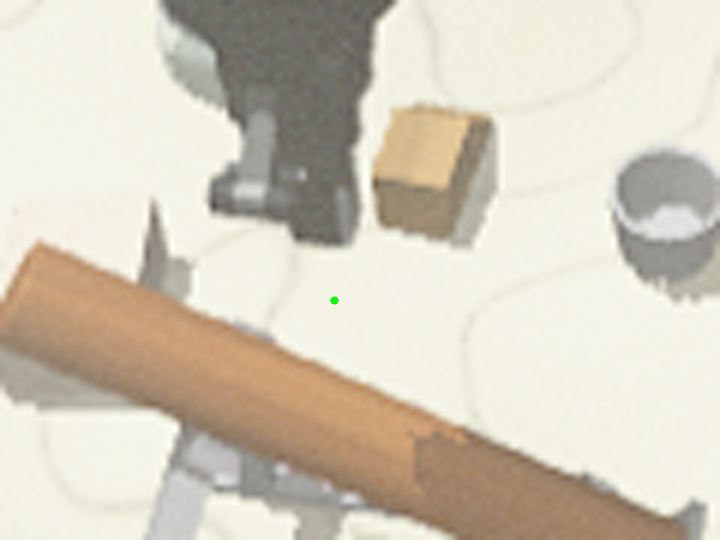

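With the fingers shut, the tips measure z≈.239 in depth against a readout of .195. Contact on the pin gave the same gap, so real tip z ≈ readout + .043. x and y agree. I'll apply this correction and retry.

>>> play_rows([
  [-1, [0, 0.002, -0.03], 0],
  [-1, [0, 0.002, -0.03], 0],
  [-1, [0, 0.002, -0.03], 0],
  [-1, [0, 0.002, -0.03], 0],
  [-1, [0, 0.002, -0.03], 0],
])

```text
time: 7.45
tool_pos: [0.6157, 0.2455, 0.1675]
tool_rot: [0.529, 0.47, 0.528, -0.469]
contact_force: [0.5, 0.1, 1.0]
gripper_width: 0.849
```

>>> play_rows([
  [-1, [0, 0, -0.01], 0],
  [-1, [0, 0, -0.03], 0],
  [-1, [0, 0, -0.06], 0],
  [-1, [0, 0, -0.09], 0],
  [-1, [0, 0, -0.112], 0],
])

```text
time: 7.95
tool_pos: [0.614, 0.245, 0.0518]
tool_rot: [0.528, 0.469, 0.529, -0.47]
contact_force: [-0.0, -0.2, -0.1]
gripper_width: 1.001
```

Run:
```python
from h import *
im,d=grab("side"); s=state(); print(s["tool_pos"],s["contact_force"],s["gripper_width"])
g=np.clip(255*(im[200:310,165:300]/255.)**.5,0,255).astype(np.uint8)[:,:,::-1]
g=cv2.resize(g,None,fx=5,fy=5,interpolation=cv2.INTER_CUBIC);cv2.imwrite("pics/side4.png",g)
```

```text
[0.61141442 0.24431016 0.04755518] [-2.40519611 -1.18189658 -2.4676124 ] 0.9962970955400166
```

View pics/side4.png

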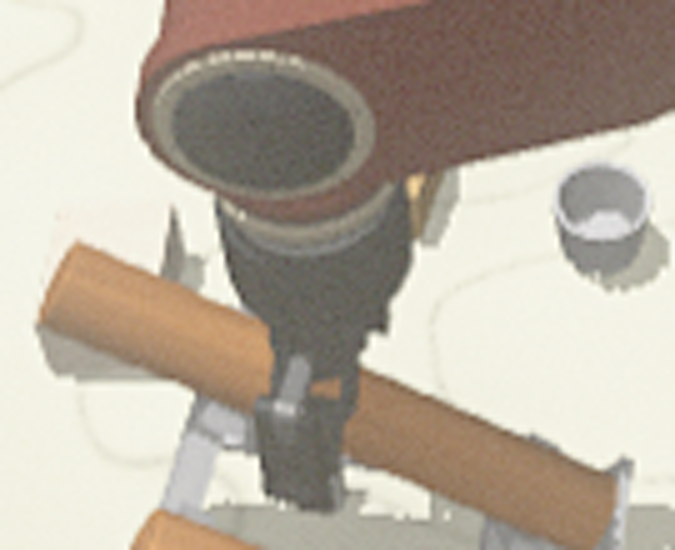

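The near finger now hangs in front of the pin at zoom (300,440), so it straddles properly. Closing.

>>> play_rows([
  [1, [0, 0, 0], 0],
  [1, [0, 0, 0], 0],
  [1, [0, 0, 0], 0],
  [1, [0, 0, 0], 0],
  [1, [0, 0, 0], 0],
])

```text
time: 8.5
tool_pos: [0.6167, 0.2463, 0.0571]
tool_rot: [0.529, 0.471, 0.528, -0.468]
contact_force: [-0.6, 1.3, 6.3]
gripper_width: 0.448
```

>>> play_rows([
  [1, [0, 0, 0], 0],
  [1, [0, 0, 0.005], 0],
  [1, [0, 0, 0.02], 0],
  [1, [0, 0, 0.04], 0],
  [1, [0, 0, 0.06], 0],
])

```text
time: 9.0
tool_pos: [0.6144, 0.245, 0.1147]
tool_rot: [0.528, 0.469, 0.529, -0.47]
contact_force: [0.8, -0.6, -2.4]
gripper_width: 0.446
```

Run:
```python
from h import *
np.set_printoptions(precision=4,suppress=True)
im,d=grab("side"); s=state(); w=cloud("side",d);print(s["tool_pos"],s["contact_force"],s["gripper_width"])
g=np.clip(255*(im[180:330,135:325]/255.)**.5,0,255).astype(np.uint8)[:,:,::-1]
g=cv2.resize(g,None,fx=4,fy=4,interpolation=cv2.INTER_CUBIC);cv2.imwrite("pics/side5.png",g)
print(fitpin([.502,.2326,.1064],[.618,.246,.17],.27,[w],lo=.01,ex=(.09,.2)))
```

```text
[0.617  0.2458 0.1197] [1.7472 0.2873 0.3693] 0.4497384282967126
{'P0': array([0.5021, 0.2318, 0.1064]), 'ax': array([0.8628, 0.1028, 0.4951]), 'yaw': np.float64(6.796685557396875), 'el': np.float64(29.67306251024433), 's': array([-0.0032,  0.0006,  0.1201,  0.2619,  0.2639]), 'n': 2064, 'rms': np.float64(0.0017418634734052494)}
```

View pics/side5.png

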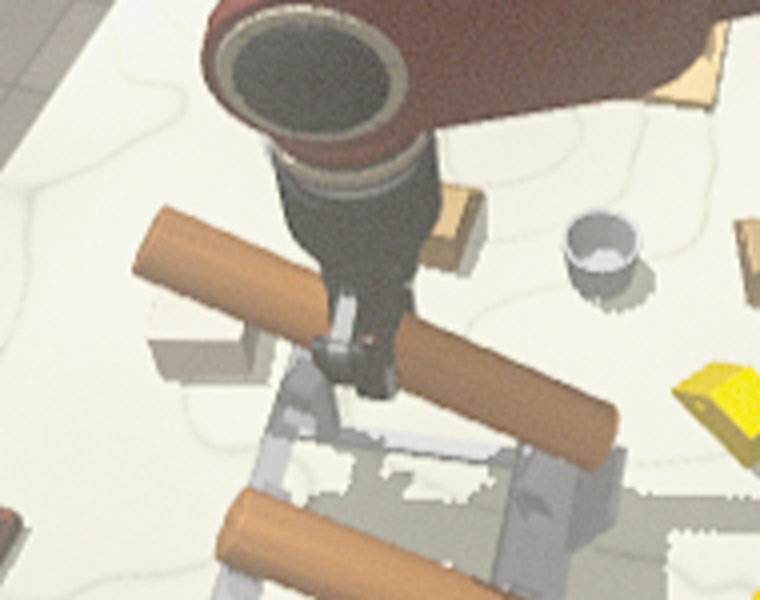

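The pin is gripped and lifted, with the opening at 0.45 and the 30° tilt kept. Carrying it to the low step.

>>> play_rows([
  [1, [-0.003, -0.03, 0.03], -0.01],
  [1, [-0.006, -0.075, 0.04], -0.02],
  [1, [-0.008, -0.12, 0.04], -0.036],
  [1, [-0.01, -0.165, 0.04], -0.036],
  [1, [-0.011, -0.21, 0.04], -0.036],
])

```text
time: 9.55
tool_pos: [0.6034, 0.0337, 0.1543]
tool_rot: [0.52, 0.479, 0.52, -0.479]
contact_force: [1.3, -0.4, -2.7]
gripper_width: 0.45
```

>>> play_rows([
  [1, [-0.003, -0.045, 0], 0],
  [1, [-0.006, -0.09, 0], 0],
  [1, [-0.008, -0.135, 0], 0],
  [1, [-0.01, -0.18, 0], 0],
  [1, [-0.0105, -0.218, 0], 0],
])

```text
time: 10.05
tool_pos: [0.5927, -0.185, 0.1541]
tool_rot: [0.52, 0.479, 0.52, -0.48]
contact_force: [0.3, -0.1, -2.3]
gripper_width: 0.452
```

Run:
```python
from h import *
np.set_printoptions(precision=4,suppress=True)
ims,d=grab("side","side6.png"); ws=cloud("side",d); im,d2=grab("top","top6.png");wt=cloud("top",d2);s=state(); print(s["time"],s["tool_pos"],s["contact_force"],s["gripper_width"])
a=[.478,-.197,.143];b=[.594,-.183,.211]
for l,v in (("s",[ws]),("t",[wt]),("b",[ws,wt])): print(l,fitpin(a,b,.27,v,lo=.005,ex=(.09,.19)))
```

```text
10.15 [ 0.5927 -0.1873  0.1541] [ 0.2719  0.9815 -2.7935] 0.44417988030431693
s {'P0': array([ 0.477 , -0.1944,  0.1442]), 'ax': array([0.8657, 0.0711, 0.4954]), 'yaw': np.float64(4.693543247973392), 'el': np.float64(29.698438491407305), 's': array([0.0007, 0.0042, 0.1269, 0.2643, 0.267 ]), 'n': 1305, 'rms': np.float64(0.0020444973206769686)}
t {'P0': array([ 0.4787, -0.201 ,  0.1425]), 'ax': array([0.8613, 0.0704, 0.5032]), 'yaw': np.float64(4.672634471160511), 'el': np.float64(30.20928871073535), 's': array([0.0812, 0.0863, 0.1257, 0.2662, 0.2665]), 'n': 370, 'rms': np.float64(0.0036947874605281717)}
b {'P0': array([ 0.4768, -0.1943,  0.1445]), 'ax': array([0.8676, 0.0678, 0.4927]), 'yaw': np.float64(4.465755205329035), 'el': np.float64(29.517260331742637), 's': array([0.0008, 0.0055, 0.1267, 0.2662, 0.2669]), 'n': 1674, 'rms': np.float64(0.0029351136635855897)}
```

View pics/side6.png

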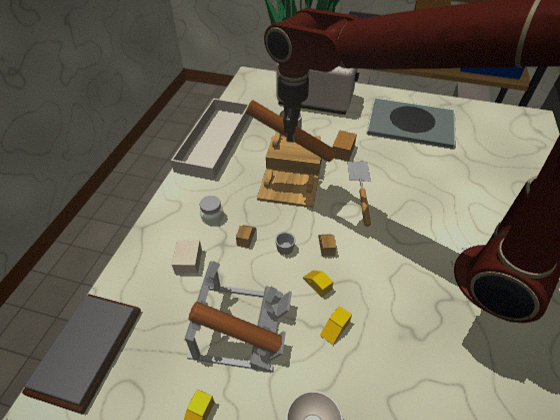

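View pics/top6.png

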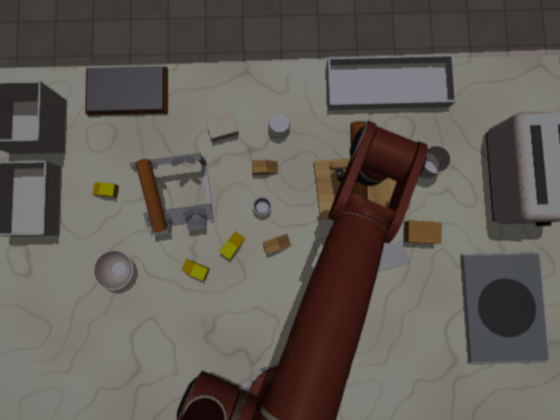

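>>> play_rows([
  [1, [0, 0, -0.03], 0],
  [1, [0, 0, -0.06], 0],
  [1, [0, 0, -0.085], 0],
  [1, [0, 0, -0.1], 0],
  [1, [0, 0, -0.105], 0],
])

```text
time: 10.65
tool_pos: [0.5921, -0.1815, 0.0469]
tool_rot: [0.519, 0.479, 0.521, -0.479]
contact_force: [-0.9, 1.1, -2.5]
gripper_width: 0.451
```

>>> play_rows([
  [1, [0, 0, 0], 0],
  [1, [0, 0, -0.005], 0],
  [1, [0, 0, -0.01], 0],
  [1, [0, 0, -0.015], 0],
  [1, [0, 0, -0.02], 0],
])

```text
time: 11.15
tool_pos: [0.5943, -0.1832, 0.0302]
tool_rot: [0.521, 0.479, 0.519, -0.479]
contact_force: [-0.0, -0.6, 7.1]
gripper_width: 0.45
```

>>> play_rows([
  [1, [0, 0, -0.004], 0],
  [1, [0, 0, -0.008], 0],
  [1, [0, 0, -0.012], 0],
  [1, [0, 0, -0.016], 0],
  [1, [0, 0, -0.018], 0],
])

```text
time: 11.65
tool_pos: [0.5961, -0.1838, 0.0137]
tool_rot: [0.522, 0.48, 0.518, -0.478]
contact_force: [2.0, 0.0, 6.7]
gripper_width: 0.453
```

Run:
```python
from h import *
np.set_printoptions(precision=4,suppress=True)
im,d=grab("side"); w=cloud("side",d);s=state(); print(s["time"],s["tool_pos"],s["contact_force"],s["gripper_width"])
g=np.clip(255*(im[90:230,220:380]/255.)**.5,0,255).astype(np.uint8)[:,:,::-1]
cv2.imwrite("pics/side7.png",cv2.resize(g,None,fx=4,fy=4,interpolation=cv2.INTER_CUBIC))
z=s["tool_pos"][2]+.0555
for e in (20,10): print(fitpin([.594-.135*.94,-.183-.011,z-.135*np.sin(np.radians(e))],[.594,-.183,z],.27,[w],lo=.005,ex=(.09,.19)))
```

```text
11.7 [ 0.596  -0.1838  0.0135] [ 1.9781 -1.3826  5.6968] 0.44919506669721954
{'P0': array([ 0.4655, -0.1939,  0.0273]), 'ax': array([0.9463, 0.0779, 0.3139]), 'yaw': np.float64(4.707038141705615), 'el': np.float64(18.293076514647613), 's': array([-0.0491, -0.0444,  0.1036,  0.2645,  0.2686]), 'n': 1282, 'rms': np.float64(0.0028795968599506306)}
{'P0': array([ 0.4702, -0.1935,  0.0289]), 'ax': array([0.9463, 0.0779, 0.3137]), 'yaw': np.float64(4.706679776894226), 'el': np.float64(18.27986315070788), 's': array([-0.0481, -0.0442,  0.1013,  0.2596,  0.2637]), 'n': 1257, 'rms': np.float64(0.002825570281057361)}
```

View pics/side7.png

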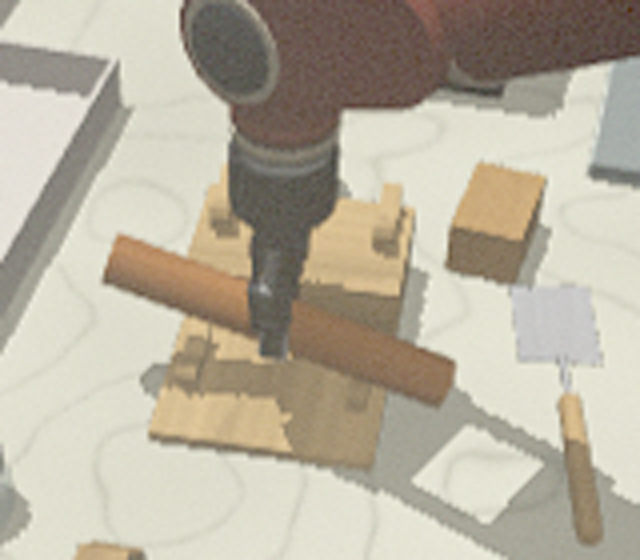

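The low end sits in the near cradle and the pin has turned from 30° to 18° in the grip. Continuing down.

>>> play_rows([
  [1, [0, 0, -0.004], 0],
  [1, [0, 0, -0.008], 0],
  [1, [0, 0, -0.012], 0],
  [1, [0, 0, -0.016], 0],
  [1, [0, 0, -0.018], 0],
])

```text
time: 12.2
tool_pos: [0.5972, -0.1839, -0.0038]
tool_rot: [0.523, 0.48, 0.517, -0.478]
contact_force: [4.3, 0.9, 5.3]
gripper_width: 0.446
```

>>> play_rows([
  [1, [0, 0, -0.002], 0],
  [1, [0, 0, -0.004], 0],
  [1, [0, 0, -0.005], 0],
  [1, [0, 0, -0.006], 0],
])

```text
time: 12.6
tool_pos: [0.5979, -0.1839, -0.0092]
tool_rot: [0.523, 0.481, 0.517, -0.478]
contact_force: [4.9, -0.2, 4.7]
gripper_width: 0.453
```

```bash
cat > chk.py <<'E'
from h import *
import sys
np.set_printoptions(precision=4,suppress=True)
a=np.radians(4.7);u=np.array([np.cos(a),np.sin(a),0]);v=np.array([-u[1],u[0],0])
def seat(n,which="lo",cam="side"):
    im,d=grab(cam,cam+n+".png");w=cloud(cam,d);s=state();print(s["time"],s["tool_pos"],s["contact_force"],s["gripper_width"])
    c,L=(np.array([.594,-.1832,.046]),.27) if which=="lo" else (np.array([.6046,-.3128,.096]),.2)
    r=fitpin(c-u*L/2,c,L,[w],lo=.005,ex=(L/2-.04,L/2+.04),md=.035)
    m=r["P0"]+r["ax"]*(r["s"][1]+r["s"][3])/2-c;print(r);print("mid rel seat",m@u,m@v,m[2])
    return im,w
E
python3 - <<'E'
from chk import *
im,w=seat("8")
g=np.clip(255*(im[90:230,220:380]/255.)**.5,0,255).astype(np.uint8)[:,:,::-1]
cv2.imwrite("pics/side8z.png",cv2.resize(g,None,fx=4,fy=4,interpolation=cv2.INTER_CUBIC))
E
```

```text
12.65 [ 0.5978 -0.1839 -0.0094] [ 5.5301 -0.155   6.1148] 0.45190489647475696
{'P0': array([ 0.4595, -0.1942,  0.0433]), 'ax': array([0.9962, 0.0821, 0.0295]), 'yaw': np.float64(4.713265233868454), 'el': np.float64(1.6914181111425879), 's': array([0.0016, 0.0057, 0.1182, 0.2633, 0.2675]), 'n': 1232, 'rms': np.float64(0.004602236460651781)}
mid rel seat -0.0005263507718764898 0.00010022235055250619 0.0013186361186780932
```

View pics/side8z.png

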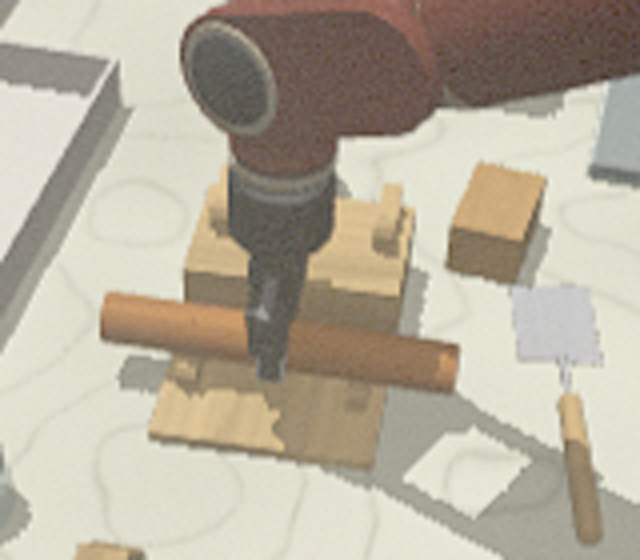

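>>> play_rows([
  [1, [0, 0, -0.002], 0],
  [1, [0, 0, -0.003], 0],
  [1, [0, 0, -0.004], 0],
])

```text
time: 12.95
tool_pos: [0.5981, -0.184, -0.0114]
tool_rot: [0.523, 0.481, 0.517, -0.478]
contact_force: [-0.8, 2.8, 18.8]
gripper_width: 0.449
```

>>> play_rows([
  [0.05, [0, 0, 0], 0],
  [0, [0, 0, 0], 0],
  [-0.1, [0, 0, 0], 0],
  [-0.25, [0, 0, 0], 0],
  [-0.25, [0, 0, 0], 0],
])

```text
time: 13.45
tool_pos: [0.593, -0.1823, -0.0174]
tool_rot: [0.52, 0.479, 0.52, -0.479]
contact_force: [0.2, -0.5, 0.2]
gripper_width: 0.622
```

Run:
```python
from chk import *
im,w=seat("9")
```

```text
13.5 [ 0.5931 -0.1824 -0.0173] [ 0.3764  0.2358 -0.5439] 0.6253318219708648
{'P0': array([ 0.4594, -0.1942,  0.0449]), 'ax': array([0.9968, 0.0801, 0.0008]), 'yaw': np.float64(4.595365208720301), 'el': np.float64(0.044275249210239516), 's': array([0.0016, 0.0057, 0.1175, 0.2639, 0.2676]), 'n': 1245, 'rms': np.float64(0.005192617271396182)}
mid rel seat -0.00022491989092874288 -0.00015322340694487433 -0.0009484107499051278
```

The long pin is seated, within 1 mm in y and z and level. Next I lift clear and re-measure the chock near (.657,.05).

>>> play_rows([
  [-0.25, [0, 0, 0.03], 0],
  [-0.25, [0, 0, 0.07], 0],
  [-0.25, [0, 0, 0.11], 0.1],
  [-1, [0, 0.01, 0.15], 0.25],
  [-1, [0, 0.02, 0.17], 0.4],
])

```text
time: 14.0
tool_pos: [0.5954, -0.1633, 0.1581]
tool_rot: [0.608, 0.365, 0.604, -0.364]
contact_force: [0.7, 0.9, -0.7]
gripper_width: 0.938
```

Run:
```python
from chk import *
im,w=seat("10")
it,d=grab("top","top10.png");wt=cloud("top",d)
for n,w_,im_ in(("side",w,im),("top",wt,it)):
    P=w_.reshape(-1,3)
    for nm,c in (("c1",(.657,.04)),("c2",(.440,.01))):
        m=(np.hypot(P[:,0]-c[0],P[:,1]-c[1])<.075)&(P[:,2]>.035)&(P[:,2]<.044)
        Q=P[m];
        # ramp+block
        m2=(np.hypot(P[:,0]-c[0],P[:,1]-c[1])<.065)&(P[:,2]>.008)&(P[:,2]<.046)&(im_.reshape(-1,3)[:,0].astype(int)-im_.reshape(-1,3)[:,2]>25)
        r=cv2.minAreaRect((Q[:,:2]*1000).astype(np.float32)); r2=cv2.minAreaRect((P[m2][:,:2]*1000).astype(np.float32))
        print(n,nm,len(Q),np.round(r[0],1),np.round(r[1],1),round(r[2],1),"| all",m2.sum(),np.round(r2[0],1),np.round(r2[1],1),round(r2[2],1))
```

```text
14.05 [ 0.5967 -0.1622  0.1608] [1.7857 0.7694 3.0087] 0.9959168129758226
{'P0': array([ 0.4595, -0.1944,  0.0451]), 'ax': array([ 0.9967,  0.0815, -0.0008]), 'yaw': np.float64(4.677036839495538), 'el': np.float64(-0.045693770824117186), 's': array([0.0019, 0.0064, 0.1326, 0.2626, 0.2675]), 'n': 1404, 'rms': np.float64(0.00507883754218023)}
mid rel seat -0.0004967212841219261 -0.00014721092377818648 -0.0009758915759318434
side c1 172 [658.4  54.5] [36.5 44.9] 3.4 | all 263 [658.9  42.5] [37.  70.2] 2.7
side c2 182 [434.1  26. ] [36.4 44. ] 18.7 | all 301 [438.3  14.5] [36.6 67.9] 19.5
top c1 183 [657.5  52.6] [36.7 42.5] 2.9 | all 307 [658.3  38. ] [36.8 71.4] 3.0
top c2 188 [435.3  20.9] [35.7 46.4] 16.9 | all 310 [438.6  10.1] [35.8 69.1] 19.0
```

View pics/side10.png

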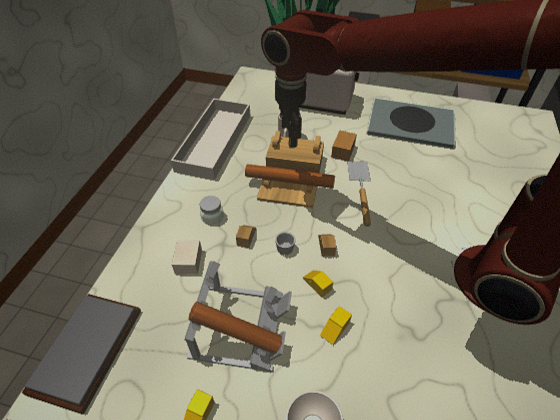

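The long pin lies level across the low cradles at (290,176), and chock c1 sits at (245,235). Its block centre is about (.658,.0535), yaw 3°. Going to it.

>>> play_rows([
  [-1, [0.013, 0.044, 0.0], 0.14],
  [-1, [0.026, 0.088, 0.0], 0.28],
  [-1, [0.039, 0.132, 0.0], 0.42],
  [-1, [0.052, 0.176, 0], 0.56],
  [-1, [0.062, 0.2165, 0], 0.7],
])

```text
time: 14.6
tool_pos: [0.6549, 0.0556, 0.1508]
tool_rot: [0.693, 0.135, 0.695, -0.136]
contact_force: [0.5, -0.5, 0.4]
gripper_width: 0.999
```

>>> play_rows([
  [-1, [0, 0, 0], 0.14],
  [-1, [0, 0, -0.02], 0.28],
  [-1, [0, 0, -0.05], 0.42],
  [-1, [0, 0, -0.07], 0.441],
  [-1, [0, 0, -0.09], 0.441],
])

```text
time: 15.1
tool_pos: [0.6538, 0.0537, 0.0595]
tool_rot: [0.705, -0.018, 0.708, 0.018]
contact_force: [-0.8, -0.2, 0.8]
gripper_width: 0.999
```

Run:
```python
from chk import *
from scipy.spatial.transform import Rotation as R
im,d=grab("side");s=state();q=s["tool_rot"];z=R.from_quat(np.r_[q[1:],q[0]]).as_matrix()[:,2];print(s["time"],s["tool_pos"],np.degrees(np.arctan2(z[1],z[0])),s["joint_pos"])
g=np.clip(255*(im[180:270,190:310]/255.)**.5,0,255).astype(np.uint8)[:,:,::-1]
cv2.imwrite("pics/side11.png",cv2.resize(g,None,fx=5,fy=5,interpolation=cv2.INTER_CUBIC))
```

```text
15.15 [0.6512 0.0537 0.0554] 2.8248910799305955 [-0.0315  0.24    1.6427 -0.0002  1.2692 -0.0808]
```

View pics/side11.png

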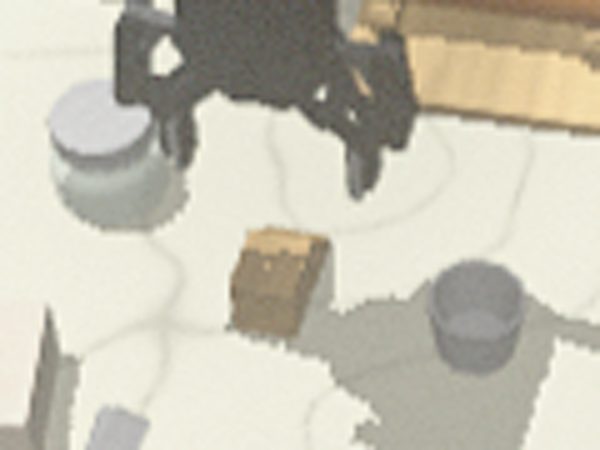

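>>> play_rows([
  [-1, [0.003, 0, -0.02], 0],
  [-1, [0.003, 0, -0.045], 0],
  [-1, [0.003, 0, -0.065], 0],
  [-1, [0.003, 0, -0.08], 0],
  [-1, [0.003, 0, -0.088], 0],
])

```text
time: 15.65
tool_pos: [0.6569, 0.0537, -0.0273]
tool_rot: [0.706, -0.018, 0.708, 0.018]
contact_force: [-0.4, -0.1, 0.3]
gripper_width: 1.0
```

Run:
```python
from chk import *
im,d=grab("side");s=state();print(s["time"],s["tool_pos"],s["contact_force"])
g=np.clip(255*(im[180:270,190:310]/255.)**.5,0,255).astype(np.uint8)[:,:,::-1]
cv2.imwrite("pics/side12.png",cv2.resize(g,None,fx=5,fy=5,interpolation=cv2.INTER_CUBIC))
```

```text
15.7 [ 0.6566  0.0538 -0.0278] [-0.7971 -0.4559 -0.2728]
```

View pics/side12.png

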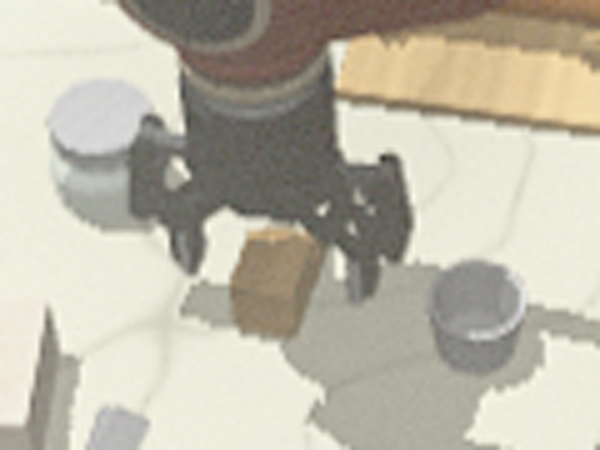

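>>> play_rows([
  [1, [0, 0, -0.004], 0],
  [1, [0, 0, -0.004], 0],
  [1, [0, 0, -0.004], 0],
  [1, [0, 0, -0.004], 0],
  [1, [0, 0, -0.004], 0],
])

```text
time: 16.2
tool_pos: [0.6597, 0.0539, -0.0273]
tool_rot: [0.708, -0.018, 0.706, 0.018]
contact_force: [-0.7, 0.1, 2.7]
gripper_width: 0.408
```

>>> play_rows([
  [1, [0, 0, 0], 0],
  [1, [0, 0, 0.02], 0],
  [1, [0, 0, 0.05], 0],
  [1, [0, 0, 0.09], 0],
  [1, [0, 0, 0.1], 0],
])

```text
time: 16.7
tool_pos: [0.6616, 0.0538, 0.0767]
tool_rot: [0.71, -0.019, 0.704, 0.018]
contact_force: [0.9, 0.1, 0.9]
gripper_width: 0.411
```

Run:
```python
from chk import *
im,d=grab("side");s=state();print(s["time"],s["tool_pos"],s["contact_force"],s["gripper_width"]);w=cloud("side",d)
g=np.clip(255*(im[160:270,190:310]/255.)**.5,0,255).astype(np.uint8)[:,:,::-1]
cv2.imwrite("pics/side13.png",cv2.resize(g,None,fx=5,fy=5,interpolation=cv2.INTER_CUBIC))
P=w.reshape(-1,3);c=im.reshape(-1,3).astype(int);t=s["tool_pos"]
m=(np.hypot(P[:,0]-t[0],P[:,1]-t[1])<.07)&(P[:,2]>.05)&(P[:,2]<.2)&(c[:,0]-c[:,2]>22)
Q=P[m];print(m.sum(),np.percentile(Q,[1,50,99],axis=0))
for z in np.arange(.08,.16,.006):
    k=abs(Q[:,2]-z)<.003
    if k.sum():print(round(z,3),k.sum(),Q[k].min(0),Q[k].max(0))
```

```text
16.75 [0.6616 0.0539 0.0766] [ 1.2971 -0.8627  1.2532] 0.4082901501662199
321 [[0.6164 0.0368 0.1067]
 [0.6598 0.0698 0.1423]
 [0.7008 0.0772 0.1911]]
0.104 5 [0.6421 0.0637 0.1047] [0.6705 0.0755 0.1068]
0.11 21 [0.6409 0.0054 0.1072] [0.6746 0.0767 0.1128]
0.116 25 [0.6411 0.0108 0.1131] [0.6738 0.0779 0.1189]
0.122 23 [0.6321 0.0589 0.1191] [0.674  0.0766 0.125 ]
0.128 26 [0.6411 0.0632 0.1251] [0.6861 0.0766 0.131 ]
0.134 23 [0.6408 0.0698 0.1313] [0.6754 0.0773 0.1367]
0.14 60 [0.641  0.0346 0.1377] [0.6786 0.0774 0.143 ]
0.146 118 [0.6416 0.0365 0.143 ] [0.6776 0.0765 0.1469]
0.158 1 [0.6894 0.0671 0.1584] [0.6894 0.0671 0.1584]
```

View pics/side13.png

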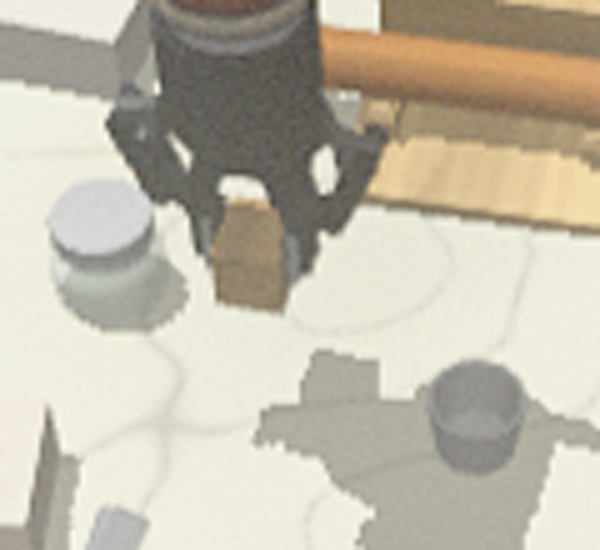

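The chock is held upright with its underside at readout + .0275. Carrying it to just outside its place on the low ledge.

>>> play_rows([
  [1, [-0.017, -0.043, 0.0], 0.01],
  [1, [-0.034, -0.086, 0.0], 0.02],
  [1, [-0.05, -0.128, 0.0], 0.03],
  [1, [-0.0696, -0.17, 0], 0.03],
  [1, [-0.0696, -0.1763, 0], 0.03],
])

```text
time: 17.25
tool_pos: [0.5857, -0.1257, 0.0689]
tool_rot: [0.705, -0.027, 0.708, 0.027]
contact_force: [0.3, 1.0, -0.9]
gripper_width: 0.409
```

>>> play_rows([
  [1, [0, 0, -0.02], 0],
  [1, [0, 0, -0.045], 0],
  [1, [0, 0, -0.06], 0],
  [1, [0, 0, -0.07], 0],
  [1, [0, 0, -0.075], 0],
])

```text
time: 17.75
tool_pos: [0.5909, -0.1191, -0.0026]
tool_rot: [0.707, -0.028, 0.706, 0.031]
contact_force: [-1.5, 13.8, 18.7]
gripper_width: 0.411
```

```bash
cat >> chk.py <<'E'
def held(n,box=(90,230,220,380),pts=None):
    im,d=grab("side");s=state();print(s["time"],s["tool_pos"],s["contact_force"],s["gripper_width"]);w=cloud("side",d)
    r0,r1,c0,c1=box
    g=np.clip(255*(im[r0:r1,c0:c1]/255.)**.5,0,255).astype(np.uint8)[:,:,::-1]
    cv2.imwrite(f"pics/{n}.png",cv2.resize(g,None,fx=4.5,fy=4.5,interpolation=cv2.INTER_CUBIC))
    return im,w,s
def chk_stand(im,w,c,zb):
    # points relative to ledge point c in stand axes, height zb ledge
    P=w.reshape(-1,3)-np.array(c);X=P@u;Y=P@v;Z=P[:,2];k=im.reshape(-1,3).astype(int)
    m=(abs(X)<.05)&(Y>-.06)&(Y<.05)&(Z>.004)&(Z<.043)&(k[:,0]-k[:,2]>22)
    for z in np.arange(.006,.046,.005):
        q=m&(abs(Z-z)<.0025)
        if q.sum()>2: print("z%.3f n%d X %s Y %s"%(z,q.sum(),np.percentile(X[q],[2,50,98]),np.percentile(Y[q],[2,50,98])))
    return X,Y,Z,m
E
python3 - <<'E'
from chk import *
im,w,s=held("side14")
chk_stand(im,w,(.5901,-.1364,.012),0)
E
```

```text
17.8 [ 0.591  -0.1192 -0.0029] [ 0.7174  9.6924 11.7463] 0.4120811452698619
z0.006 n5 X [-0.0469 -0.022   0.0418] Y [-0.0221  0.0004  0.029 ]
z0.011 n3 X [-0.017  -0.006  -0.0029] Y [0.0216 0.0227 0.0241]
z0.016 n4 X [-0.0122  0.0009  0.0142] Y [0.0266 0.0274 0.0285]
z0.021 n5 X [-0.0177 -0.0157  0.0072] Y [0.0217 0.03   0.0316]
z0.026 n4 X [-0.0452 -0.003   0.0042] Y [-0.0268  0.0332  0.0341]
z0.031 n6 X [-0.0234  0.002   0.0238] Y [-0.0222  0.0339  0.0392]
z0.036 n8 X [-0.0288 -0.0127  0.0291] Y [-0.0196  0.0278  0.0406]
z0.041 n20 X [-0.03    0.0064  0.0428] Y [-0.0338  0.0387  0.0446]
```

View pics/side14.png

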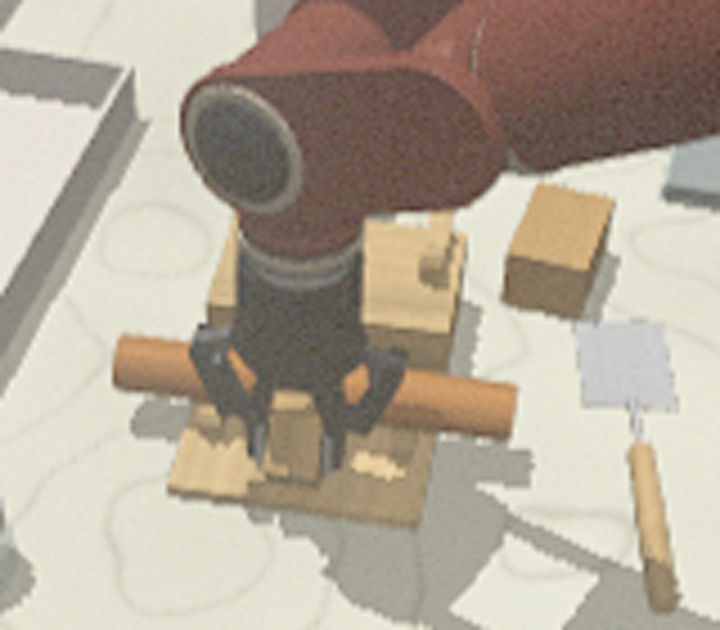

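Mistake: the toe came down on top of the pin, since it has to enter from further out, and the chock has tipped toe-up in the grip. I'll lift off, press it flat on the open counter, and come in again from farther out.

>>> play_rows([
  [1, [0, 0.005, 0.02], 0],
  [1, [0, 0.01, 0.06], 0],
  [1, [0, 0.03, 0.085], 0],
  [1, [0, 0.06, 0.085], 0],
  [1, [0, 0.085, 0.085], 0],
])

```text
time: 18.3
tool_pos: [0.5892, -0.0357, 0.0813]
tool_rot: [0.707, -0.029, 0.706, 0.029]
contact_force: [0.1, 0.7, -1.4]
gripper_width: 0.41
```

Run:
```python
from chk import *
im,w,s=held("side15",(120,260,200,360))
P=w.reshape(-1,3);k=im.reshape(-1,3).astype(int);t=s["tool_pos"]
m=(abs(P[:,0]-t[0])<.018)&(P[:,1]>t[1]-.07)&(P[:,1]<t[1]+.06)&(P[:,2]>.05)&(P[:,2]<.18)&(k[:,0]-k[:,2]>22)
for z in np.arange(.06,.18,.006):
    q=m&(abs(P[:,2]-z)<.003)
    if q.sum():print(round(z,3),q.sum(),np.percentile(P[q][:,1],[5,50,95])-t[1],np.percentile(P[q][:,0],[5,95]))
```

```text
18.35 [ 0.5883 -0.0321  0.0803] [-0.431   2.1627 -0.2571] 0.4108192516209593
0.108 2 [0.0015 0.0034 0.0054] [0.5876 0.6014]
0.114 6 [0.0051 0.006  0.0079] [0.5749 0.5985]
0.12 5 [0.0094 0.0121 0.013 ] [0.5736 0.5915]
0.126 5 [0.0131 0.0165 0.0179] [0.5784 0.6009]
0.132 3 [0.0172 0.0185 0.0214] [0.5719 0.5828]
0.138 33 [0.0158 0.0212 0.0235] [0.5738 0.603 ]
0.144 52 [0.0069 0.0151 0.0208] [0.5722 0.6015]
0.15 52 [0.0004 0.0063 0.0136] [0.5725 0.6033]
0.156 94 [-0.0319 -0.0062  0.0032] [0.5749 0.6042]
0.162 23 [-0.0186 -0.0077 -0.0055] [0.576  0.6001]
```

Run:
```python
from chk import *
im,w=seat("15b")
```

```text
18.4 [ 0.5881 -0.0341  0.0798] [-0.447  -0.7324 -0.9376] 0.41158256185560504
{'P0': array([ 0.4594, -0.1942,  0.0455]), 'ax': array([ 0.9968,  0.0805, -0.0018]), 'yaw': np.float64(4.616751836811574), 'el': np.float64(-0.10535975513558975), 's': array([0.0011, 0.0035, 0.0719, 0.2654, 0.2684]), 'n': 707, 'rms': np.float64(0.0047200252013264304)}
mid rel seat -0.0005441782006593642 -0.00013144568692000203 -0.0007235245181940325
```

View pics/side15.png

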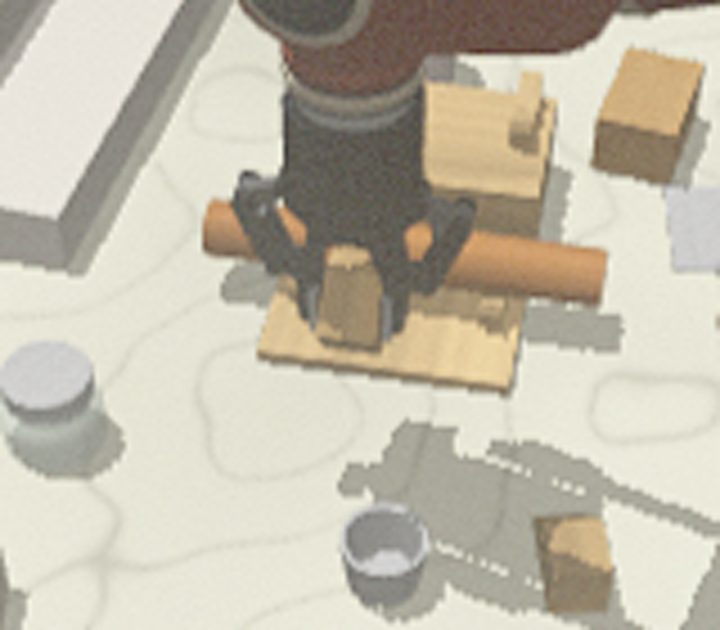

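>>> play_rows([
  [1, [0.005, 0.018, -0.03], 0],
  [1, [0.005, 0.018, -0.06], 0],
  [1, [0.005, 0.018, -0.085], 0],
  [1, [0.005, 0.018, -0.1], 0],
  [1, [0.005, 0.018, -0.106], 0],
])

```text
time: 18.9
tool_pos: [0.5926, -0.0193, -0.0241]
tool_rot: [0.704, -0.029, 0.709, 0.029]
contact_force: [-18.0, 1.9, 36.9]
gripper_width: 0.416
```

>>> play_rows([
  [0.15, [0, 0, 0], 0],
  [0.05, [0, 0, 0], 0],
  [-0.1, [0, 0, 0], 0],
  [-0.6, [0, 0, 0], 0],
  [-0.6, [0, 0, 0], 0],
])

```text
time: 19.4
tool_pos: [0.5939, -0.0195, -0.0248]
tool_rot: [0.706, -0.029, 0.707, 0.029]
contact_force: [0.6, -0.2, 0.9]
gripper_width: 0.803
```

Run:
```python
from chk import *
im,w,s=held("side16",(120,260,200,360))
P=w.reshape(-1,3);k=im.reshape(-1,3).astype(int);t=s["tool_pos"]
m=(abs(P[:,0]-t[0])<.022)&(P[:,1]>t[1]-.09)&(P[:,1]<t[1]+.06)&(P[:,2]>.004)&(P[:,2]<.18)&(k[:,0]-k[:,2]>22)
for z in np.arange(.006,.08,.006):
    q=m&(abs(P[:,2]-z)<.003)
    if q.sum():print(round(z,3),q.sum(),np.percentile(P[q][:,1],[5,50,95])-t[1],np.percentile(P[q][:,0],[5,95]))
print(nets.landmark_of("side","chock_a")[:6])
```

```text
19.45 [ 0.5939 -0.0195 -0.0248] [1.4134 0.0557 0.1036] 0.8031035810512844
0.006 18 [-0.0329  0.0032  0.0137] [0.5761 0.6058]
0.012 22 [-0.0155  0.0034  0.005 ] [0.5759 0.6088]
0.018 19 [-0.0294  0.0026  0.0056] [0.5758 0.6066]
0.024 21 [-0.015   0.0041  0.0054] [0.575  0.6058]
0.03 18 [-0.0175  0.0033  0.0056] [0.5755 0.6056]
0.036 42 [-0.0294 -0.0025  0.0057] [0.5761 0.6092]
0.042 105 [-0.03   -0.0126  0.0037] [0.578  0.6095]
[{'at': [0.4297, 0.1379, 0.0035], 'score': 0.85}, {'at': [0.3674, 0.2324, -0.0009], 'score': 0.72}, {'at': [0.6061, 0.4851, 0.0003], 'score': 0.58}, {'at': [0.4375, 0.0172, -0.0028], 'score': 0.56}, {'at': [0.5963, -0.0415, 0.0007], 'score': 0.54}]
```

View pics/side16.png

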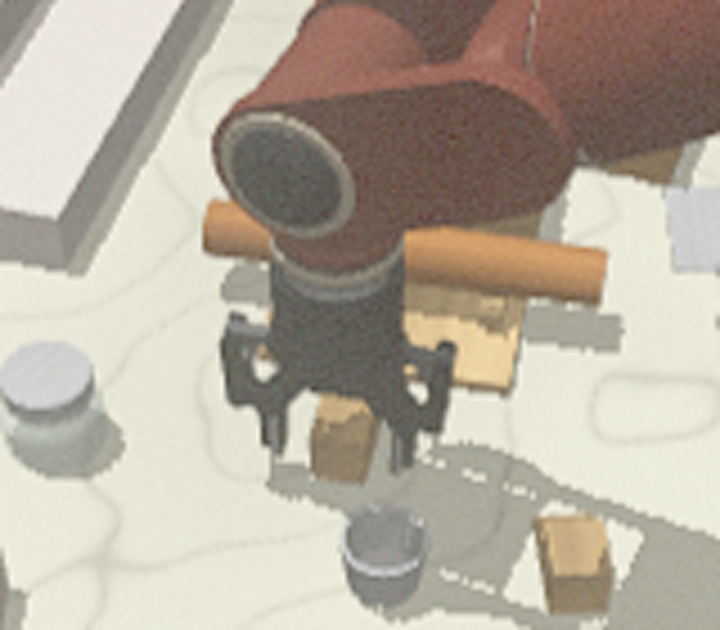

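The chock dropped flat on the counter with its rear face 4 mm behind the TCP. Regrasping over the block's middle.

>>> play_rows([
  [-0.6, [-0.001, -0.009, -0.002], 0],
  [-0.6, [-0.001, -0.0175, -0.005], 0],
  [-0.6, [-0.001, -0.0175, -0.005], 0],
  [1, [-0.001, -0.0175, -0.005], 0],
  [1, [-0.001, -0.0175, -0.005], 0],
])

```text
time: 20.0
tool_pos: [0.593, -0.037, -0.0297]
tool_rot: [0.707, -0.029, 0.706, 0.029]
contact_force: [-1.2, 0.7, 0.4]
gripper_width: 0.469
```

>>> play_rows([
  [1, [0, 0, 0], 0],
  [1, [0, 0, 0], 0],
  [1, [0, 0.01, 0.02], 0],
  [1, [0, 0.02, 0.05], 0],
  [1, [0, 0.02, 0.06], 0],
])

```text
time: 20.5
tool_pos: [0.5949, -0.0163, 0.0332]
tool_rot: [0.708, -0.03, 0.705, 0.029]
contact_force: [0.4, 0.5, 0.5]
gripper_width: 0.411
```

Run:
```python
from chk import *
im,w,s=held("side17",(120,260,200,360))
P=w.reshape(-1,3);k=im.reshape(-1,3).astype(int);t=s["tool_pos"]
m=(abs(P[:,0]-t[0])<.022)&(P[:,1]>t[1]-.09)&(P[:,1]<t[1]+.06)&(P[:,2]>.03)&(P[:,2]<.18)&(k[:,0]-k[:,2]>22)
for z in np.arange(.03,.12,.006):
    q=m&(abs(P[:,2]-z)<.003)
    if q.sum():print(round(z,3),q.sum(),np.percentile(P[q][:,1],[5,50,95])-t[1],np.percentile(P[q][:,0],[5,95])-t[0])
```

```text
20.55 [ 0.5956 -0.0169  0.0341] [ 1.2011 -0.2412  1.4336] 0.41201960254328396
0.06 1 [0.0198 0.0198 0.0198] [-0.0097 -0.0097]
0.066 16 [0.0164 0.021  0.0233] [-0.0211  0.0069]
0.072 20 [0.02   0.0218 0.0244] [-0.0158  0.0109]
0.078 18 [0.0172 0.0211 0.0236] [-0.021   0.0112]
0.084 22 [0.0193 0.0219 0.024 ] [-0.0206  0.0082]
0.09 18 [0.0167 0.021  0.0231] [-0.0202  0.012 ]
0.096 21 [0.0186 0.0214 0.0236] [-0.0175  0.0083]
0.102 143 [-0.0157  0.0039  0.0218] [-0.0181  0.0135]
0.108 6 [-0.0036  0.0056  0.0225] [-0.0151  0.0113]
```

View pics/side17.png

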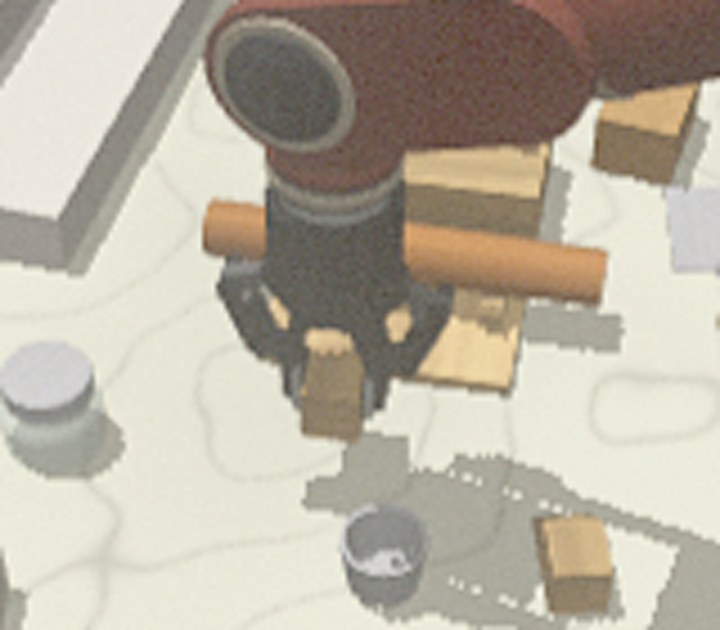

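The chock is upright again, with its rear face vertical at TCP + 21.5 mm. Approaching with the toe clear of the pin this time.

>>> play_rows([
  [1, [-0.001, -0.03, 0], 0],
  [1, [-0.002, -0.06, 0], 0],
  [1, [-0.004, -0.08, 0], 0],
  [1, [-0.0043, -0.087, 0], 0],
  [1, [-0.0043, -0.087, 0], 0],
])

```text
time: 21.05
tool_pos: [0.588, -0.1046, 0.0293]
tool_rot: [0.706, -0.028, 0.707, 0.029]
contact_force: [-0.0, -0.1, -2.1]
gripper_width: 0.409
```

>>> play_rows([
  [1, [0, 0, -0.012], 0],
  [1, [0, 0, -0.025], 0],
  [1, [0, 0, -0.035], 0],
  [1, [0, 0, -0.043], 0],
  [1, [0, 0, -0.047], 0],
])

```text
time: 21.55
tool_pos: [0.5874, -0.1029, -0.0175]
tool_rot: [0.705, -0.029, 0.708, 0.03]
contact_force: [-10.0, 3.8, 19.4]
gripper_width: 0.411
```

Run:
```python
from chk import *
im,w,s=held("side18")
chk_stand(im,w,(.5901,-.1364,.012),0)
```

```text
21.6 [ 0.5879 -0.1032 -0.0171] [ 0.7748  0.6246 -0.2694] 0.4159722998114668
z0.006 n6 X [-0.0469 -0.0252  0.0427] Y [-0.0426  0.0141  0.0464]
z0.026 n7 X [-0.0327 -0.0234  0.049 ] Y [-0.0314 -0.0293  0.0427]
z0.031 n7 X [-0.0354 -0.0263  0.049 ] Y [-0.0312 -0.0288 -0.0258]
z0.036 n26 X [-0.0358 -0.005   0.0332] Y [-0.0286  0.0318  0.049 ]
z0.041 n79 X [-0.0245  0.0007  0.0158] Y [-0.0039  0.0306  0.0494]
```

View pics/side18.png

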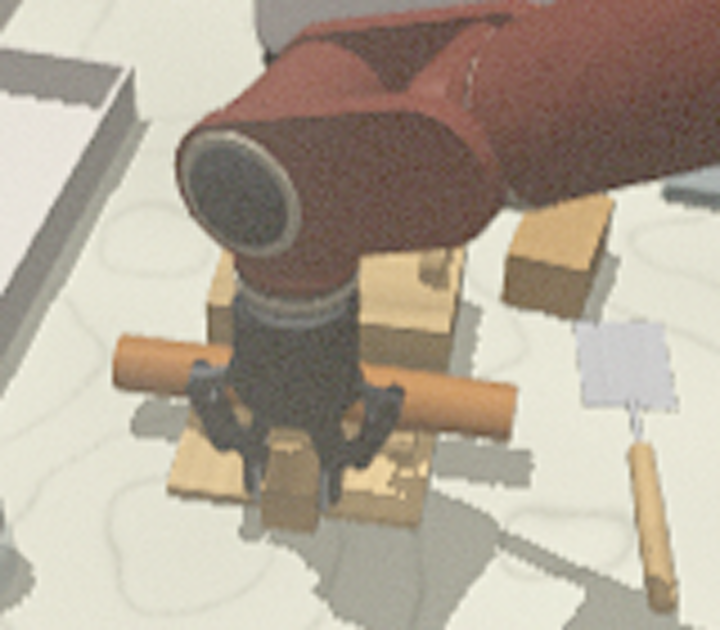

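The chock stands flat on the ledge at zoom (290,490) with about 29 mm to slide. Sliding it in.

>>> play_rows([
  [1, [0.0005, -0.006, 0], 0],
  [1, [0.001, -0.012, 0], 0],
  [1, [0.0015, -0.018, 0], 0],
  [1, [0.002, -0.021, 0], 0],
  [1, [0.002, -0.023, 0], 0],
])

```text
time: 22.1
tool_pos: [0.5908, -0.1276, -0.0167]
tool_rot: [0.707, -0.029, 0.706, 0.029]
contact_force: [0.0, -1.0, -0.2]
gripper_width: 0.409
```

Run:
```python
from chk import *
im,w,s=held("side19")
chk_stand(im,w,(.5901,-.1364,.012),0)
```

```text
22.15 [ 0.5907 -0.1276 -0.0167] [-0.0577 -0.1897 -1.0277] 0.4109511002365213
z0.006 n19 X [-0.0433 -0.0037  0.0314] Y [-0.0113  0.0286  0.0322]
z0.011 n13 X [-0.0183  0.0018  0.0165] Y [0.0254 0.0294 0.0317]
z0.016 n18 X [-0.022  -0.0025  0.0248] Y [0.0159 0.0298 0.0315]
z0.021 n15 X [-0.0182 -0.0039  0.0162] Y [0.0267 0.03   0.0321]
z0.026 n23 X [-0.0228  0.0036  0.02  ] Y [-0.0295  0.029   0.0327]
z0.031 n23 X [-0.0244  0.0052  0.0207] Y [-0.0298  0.0288  0.0325]
z0.036 n35 X [-0.0165  0.0071  0.0379] Y [-0.0298 -0.0015  0.0317]
z0.041 n120 X [-0.0301  0.0001  0.0388] Y [-0.0304  0.0128  0.0321]
```

View pics/side19.png

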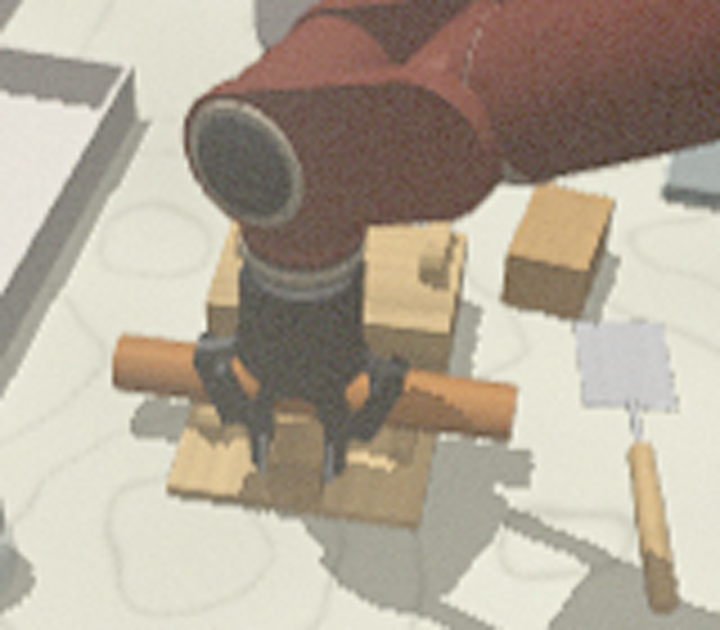

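>>> play_rows([
  [1, [0.0, -0.0015, 0], 0],
  [1, [0.0003, -0.003, 0], 0],
  [1, [0.0004, -0.004, 0], 0],
  [1, [0.0004, -0.0045, 0], 0],
])

```text
time: 22.55
tool_pos: [0.5911, -0.1314, -0.0167]
tool_rot: [0.707, -0.029, 0.707, 0.029]
contact_force: [0.4, 0.2, -0.4]
gripper_width: 0.416
```

Run:
```python
from chk import *
im,w,s=held("side20")
chk_stand(im,w,(.5901,-.1364,.012),0)
```

```text
22.6 [ 0.5911 -0.1315 -0.0167] [-1.2883 -0.2078 -1.1287] 0.4131555938831198
z0.006 n14 X [-0.0488 -0.0018  0.0319] Y [-0.0459  0.0249  0.0291]
z0.011 n15 X [-0.017   0.0001  0.0148] Y [0.0232 0.0257 0.0281]
z0.016 n17 X [-0.0237 -0.0032  0.0179] Y [0.0112 0.0254 0.0273]
z0.021 n18 X [-0.0262 -0.005   0.0244] Y [0.0117 0.0257 0.0286]
z0.026 n21 X [-0.0261 -0.0024  0.021 ] Y [-0.03    0.0256  0.0276]
z0.031 n24 X [-0.025   0.0063  0.021 ] Y [-0.029  -0.0266  0.0273]
z0.036 n36 X [-0.0156  0.0058  0.0199] Y [-0.0308  0.0201  0.0295]
z0.041 n116 X [-0.017   0.0005  0.0314] Y [-0.0294  0.0073  0.0278]
```

>>> play_rows([
  [1, [0.0, -0.001, 0], 0],
  [1, [0.0, -0.0018, 0], 0],
  [1, [0.0, -0.0018, 0], 0],
])

```text
time: 22.9
tool_pos: [0.591, -0.133, -0.0168]
tool_rot: [0.706, -0.029, 0.707, 0.029]
contact_force: [-0.2, 0.7, -1.3]
gripper_width: 0.415
```

>>> play_rows([
  [0.1, [0, 0, 0], 0],
  [0, [0, 0, 0], 0],
  [-0.2, [0, 0, 0], 0],
  [-0.3, [0, 0, 0], 0],
  [-0.3, [0, 0, 0], 0],
])

```text
time: 23.4
tool_pos: [0.5911, -0.1333, -0.0166]
tool_rot: [0.707, -0.029, 0.706, 0.029]
contact_force: [1.2, -0.6, -0.3]
gripper_width: 0.648
```

>>> play_rows([
  [-0.3, [0, 0, 0.02], 0],
  [-0.3, [0, 0.005, 0.06], 0],
  [-0.3, [0, 0.03, 0.1], 0],
  [-1, [0, 0.06, 0.14], -0.14],
  [-1, [0, 0.09, 0.17], -0.28],
])

```text
time: 23.9
tool_pos: [0.5919, -0.0427, 0.1567]
tool_rot: [0.705, 0.072, 0.702, -0.072]
contact_force: [0.8, 0.6, 0.1]
gripper_width: 0.961
```

Run:
```python
from chk import *
im,w,s=held("side21")
chk_stand(im,w,(.5901,-.1364,.012),0)
seat("21b")
print(nets.landmark_of("side","chock_a"),nets.landmark_of("side","toe_a"))
```

```text
23.95 [ 0.5947 -0.0389  0.1624] [1.2633 3.0306 4.0355] 0.9989600786160945
z0.006 n16 X [-0.0241 -0.003   0.0184] Y [-0.0277  0.0231  0.0283]
z0.011 n19 X [-0.0185 -0.0057  0.0149] Y [-0.0199  0.0237  0.0265]
z0.016 n19 X [-0.0185 -0.003   0.0139] Y [-0.0138  0.0233  0.026 ]
z0.021 n20 X [-0.0423 -0.0072  0.0337] Y [-0.0326  0.0224  0.0254]
z0.026 n34 X [-0.0307 -0.0026  0.0476] Y [-0.0309 -0.0281  0.0256]
z0.031 n41 X [-0.0457  0.0006  0.047 ] Y [-0.0301 -0.0268  0.0272]
z0.036 n91 X [-0.0452 -0.0022  0.0442] Y [-0.0305 -0.025   0.0255]
z0.041 n147 X [-0.0435 -0.0017  0.0463] Y [-0.0336 -0.0061  0.0245]
24.0 [ 0.5946 -0.041   0.1601] [ 0.7161 -0.7397  1.1158] 1.0012459604085093
{'P0': array([ 0.4595, -0.1943,  0.0451]), 'ax': array([ 0.9965,  0.0835, -0.0007]), 'yaw': np.float64(4.791819474440192), 'el': np.float64(-0.042063044557880395), 's': array([0.0018, 0.0062, 0.1327, 0.2632, 0.2677]), 'n': 1355, 'rms': np.float64(0.00473797296116081)}
mid rel seat -0.00033123012489338086 0.00017414851576965073 -0.0010013046566394734
[{'at': [0.3676, 0.23, -0.0012], 'score': 0.94}, {'at': [0.6061, 0.4874, 0.0018], 'score': 0.78}, {'at': [0.4368, 0.0203, 0.0013], 'score': 0.77}, {'at': [0.4316, 0.1404, 0.0026], 'score': 0.75}, {'at': [0.5908, -0.1361, 0.0119], 'score': 0.66}] [{'at': [0.391, 0.2807, -0.0043], 'score': 0.79}, {'at': [0.5923, -0.1881, 0.0103], 'score': 0.74}, {'at': [0.4677, 0.1127, 0.0005], 'score': 0.66}, {'at': [0.4557, -0.0255, -0.0031], 'score': 0.56}]
```

View pics/side21.png

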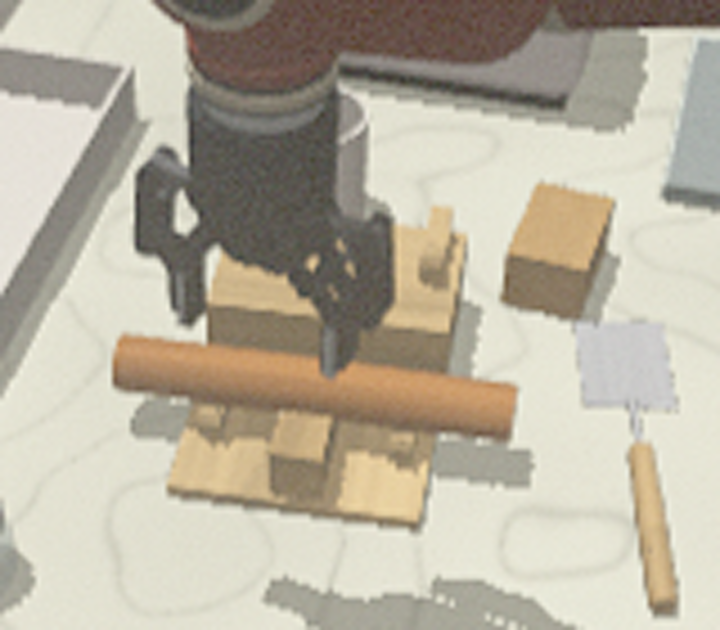

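The low step is done: the chock's rear face is 23.5 mm behind its ledge point (so within 1 mm of nominal) and the pin hasn't moved. Now the short pin.

>>> play_rows([
  [-1, [-0.003, 0.045, 0], -0.14],
  [-1, [-0.006, 0.09, 0], -0.28],
  [-1, [-0.009, 0.135, 0], -0.42],
  [-1, [-0.012, 0.18, 0], -0.56],
  [-1, [-0.014, 0.225, 0], -0.7],
])

```text
time: 24.6
tool_pos: [0.5757, 0.182, 0.1505]
tool_rot: [0.635, 0.308, 0.637, -0.31]
contact_force: [0.9, 0.7, 0.3]
gripper_width: 0.999
```

>>> play_rows([
  [-1, [-0.003, 0.045, 0], -0.14],
  [-1, [-0.005, 0.09, 0], -0.28],
  [-1, [-0.006, 0.135, 0], -0.42],
  [-1, [-0.0065, 0.158, 0], -0.557],
  [-1, [-0.0065, 0.158, 0], -0.557],
])

```text
time: 25.1
tool_pos: [0.5693, 0.3411, 0.1501]
tool_rot: [0.528, 0.468, 0.529, -0.471]
contact_force: [-0.3, -0.9, 1.2]
gripper_width: 0.999
```

Run:
```python
from chk import *
from scipy.spatial.transform import Rotation as R
im,w,s=held("side22",(230,400,150,330))
q=s["tool_rot"];z=R.from_quat(np.r_[q[1:],q[0]]).as_matrix()[:,2];print(np.degrees(np.arctan2(z[1],z[0])))
print(fitpin([.488,.332,.045],[.5735,.3417,.0949],.2,[w],lo=.04))
```

```text
25.15 [0.5696 0.3394 0.1504] [-0.9625  0.3064 -0.0011] 0.9983878059230447
-83.1670580469256
{'P0': array([0.4879, 0.332 , 0.0452]), 'ax': array([0.8601, 0.1005, 0.5002]), 'yaw': np.float64(6.66600427035916), 'el': np.float64(30.010525363283342), 's': array([-0.0487, -0.0453,  0.0812,  0.1993,  0.1998]), 'n': 1921, 'rms': np.float64(0.003072771636048152)}
```

View pics/side22.png

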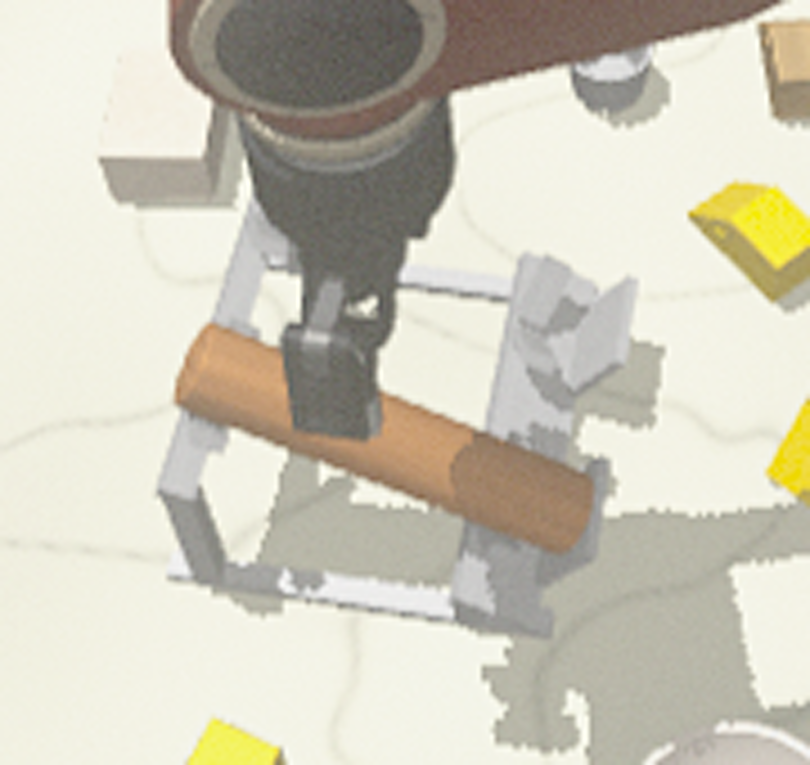

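>>> play_rows([
  [-1, [0.003, 0.002, -0.03], 0],
  [-1, [0.003, 0.002, -0.06], 0],
  [-1, [0.003, 0.002, -0.085], 0],
  [-1, [0.003, 0.002, -0.105], 0],
  [-1, [0.003, 0.002, -0.114], 0],
])

```text
time: 25.65
tool_pos: [0.5717, 0.3385, 0.035]
tool_rot: [0.527, 0.468, 0.529, -0.473]
contact_force: [-0.1, -1.7, -0.4]
gripper_width: 0.995
```

>>> play_rows([
  [1, [0, 0, 0], 0],
  [1, [0, 0, 0], 0],
  [1, [0, 0, 0], 0],
  [1, [0, 0, 0], 0],
  [1, [0, 0, 0], 0],
])

```text
time: 26.15
tool_pos: [0.5749, 0.342, 0.0415]
tool_rot: [0.529, 0.471, 0.527, -0.469]
contact_force: [-0.8, -2.5, 5.8]
gripper_width: 0.45
```

>>> play_rows([
  [1, [0, 0, 0], 0],
  [1, [0, 0, 0.005], 0],
  [1, [0, 0, 0.02], 0],
  [1, [0, 0, 0.05], 0],
  [1, [0, 0, 0.08], 0],
])

```text
time: 26.65
tool_pos: [0.5727, 0.3416, 0.1197]
tool_rot: [0.528, 0.47, 0.529, -0.471]
contact_force: [0.3, -0.1, -1.8]
gripper_width: 0.45
```

Run:
```python
from chk import *
im,w,s=held("side23",(230,400,150,330))
t=s["tool_pos"];A=np.array([.86,.1005,.5]);c=np.array([.5735,.342,t[2]+.056])
print(fitpin(c-A*.1,c,.2,[w],lo=.005,ex=(.06,.14)))
```

```text
26.7 [0.5764 0.3434 0.1274] [1.7733 0.6663 3.1227] 0.44566991221102226
{'P0': array([0.4912, 0.3323, 0.127 ]), 'ax': array([0.8622, 0.1003, 0.4965]), 'yaw': np.float64(6.633430036139108), 'el': np.float64(29.768027917065467), 's': array([-0.0045, -0.0016,  0.0817,  0.1931,  0.1935]), 'n': 1770, 'rms': np.float64(0.002058149327990392)}
```

View pics/side23.png

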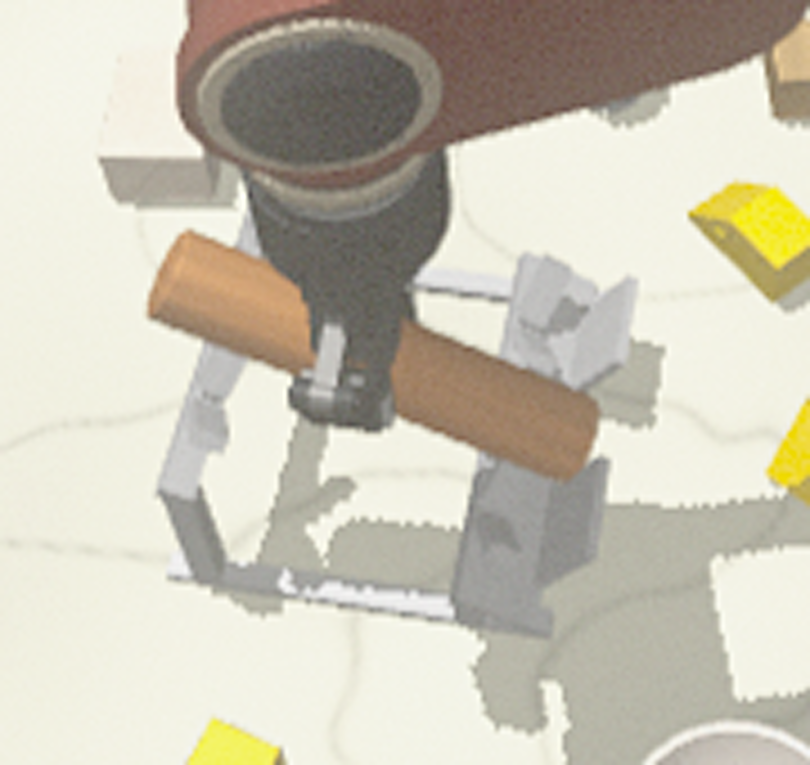

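The short pin is lifted cleanly. Carrying it to the high step.

>>> play_rows([
  [1, [0.002, -0.025, 0.04], -0.01],
  [1, [0.004, -0.07, 0.06], -0.02],
  [1, [0.006, -0.115, 0.06], -0.035],
  [1, [0.008, -0.16, 0.06], -0.035],
  [1, [0.01, -0.205, 0.06], -0.035],
])

```text
time: 27.2
tool_pos: [0.5834, 0.1354, 0.1801]
tool_rot: [0.52, 0.48, 0.52, -0.479]
contact_force: [1.3, -0.8, -1.3]
gripper_width: 0.451
```

>>> play_rows([
  [1, [0.002, -0.047, 0], 0],
  [1, [0.004, -0.094, 0], 0],
  [1, [0.006, -0.141, 0], 0],
  [1, [0.008, -0.188, 0], 0],
  [1, [0.01, -0.235, 0], 0],
])

```text
time: 27.7
tool_pos: [0.5934, -0.0999, 0.1799]
tool_rot: [0.52, 0.48, 0.52, -0.479]
contact_force: [-0.2, -0.3, -1.3]
gripper_width: 0.449
```

>>> play_rows([
  [1, [0.002, -0.047, 0], 0],
  [1, [0.004, -0.094, 0], 0],
  [1, [0.008, -0.141, 0], 0],
  [1, [0.01, -0.188, 0], 0],
  [1, [0.012, -0.215, 0], 0],
])

```text
time: 28.2
tool_pos: [0.6051, -0.3166, 0.1796]
tool_rot: [0.52, 0.48, 0.519, -0.48]
contact_force: [-0.2, 0.5, -1.9]
gripper_width: 0.451
```

Run:
```python
from chk import *
from scipy.spatial.transform import Rotation as R
im,w,s=held("side24",(70,210,220,380))
q=s["tool_rot"];z=R.from_quat(np.r_[q[1:],q[0]]).as_matrix()[:,2];print(np.degrees(np.arctan2(z[1],z[0])))
t=s["tool_pos"];A=np.array([.863,.071,.5]);c=np.array([t[0],t[1],t[2]+.0505])
r=fitpin(c-A*.1,c,.2,[w],lo=.005,ex=(.06,.14));print(r,r["P0"]+r["ax"]*(r["s"][4]-.0995)-t)
```

```text
28.25 [ 0.6049 -0.3198  0.1794] [-2.0728 -1.7284 -1.6273] 0.44886497010315546
-85.63825462384789
{'P0': array([ 0.5166, -0.3234,  0.1829]), 'ax': array([0.8644, 0.0684, 0.4982]), 'yaw': np.float64(4.52733529455176), 'el': np.float64(29.880963620143287), 's': array([0.0022, 0.0055, 0.0944, 0.1993, 0.2007]), 'n': 870, 'rms': np.float64(0.0025760584458606466)} [-0.0009  0.0034  0.0539]
```

View pics/side24.png

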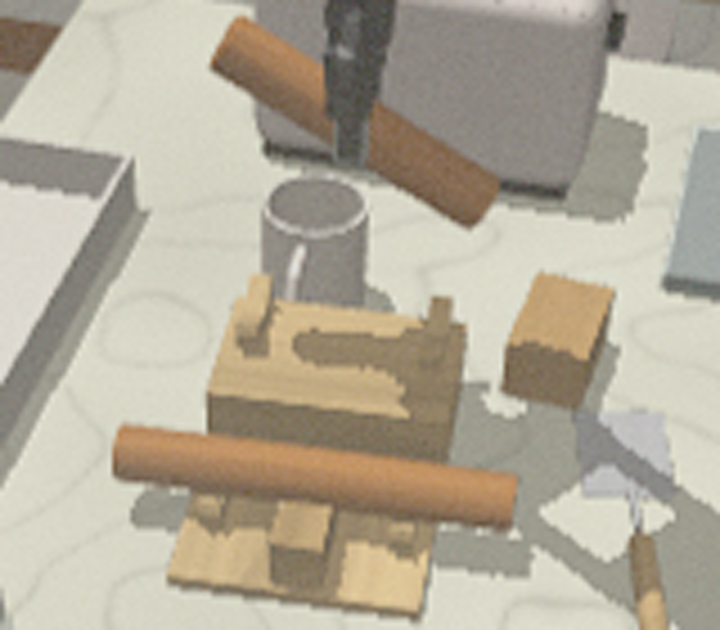

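>>> play_rows([
  [1, [0, 0, -0.02], 0],
  [1, [0, 0, -0.045], 0],
  [1, [0, 0, -0.065], 0],
  [1, [0, 0, -0.08], 0],
  [1, [0, 0, -0.085], 0],
])

```text
time: 28.75
tool_pos: [0.6045, -0.3121, 0.092]
tool_rot: [0.519, 0.479, 0.521, -0.479]
contact_force: [-0.3, -0.2, -2.3]
gripper_width: 0.446
```

>>> play_rows([
  [1, [0, 0, 0], 0],
  [1, [0, 0, -0.004], 0],
  [1, [0, 0, -0.008], 0],
  [1, [0, 0, -0.012], 0],
  [1, [0, 0, -0.016], 0],
])

```text
time: 29.25
tool_pos: [0.607, -0.314, 0.0808]
tool_rot: [0.521, 0.48, 0.519, -0.479]
contact_force: [1.6, 1.7, 7.7]
gripper_width: 0.451
```

>>> play_rows([
  [1, [0, 0, -0.004], 0],
  [1, [0, 0, -0.008], 0],
  [1, [0, 0, -0.012], 0],
  [1, [0, 0, -0.015], 0],
])

```text
time: 29.65
tool_pos: [0.6079, -0.3141, 0.0665]
tool_rot: [0.522, 0.48, 0.518, -0.479]
contact_force: [3.0, 2.2, 9.0]
gripper_width: 0.453
```

Run:
```python
from chk import *
im,w,s=held("side25",(70,210,220,380))
t=s["tool_pos"];A=np.array([.95,.071,.3]);A/=np.linalg.norm(A);c=np.array([t[0]-.001,t[1],t[2]+.053])
r=fitpin(c-A*.1,c,.2,[w],lo=.005,ex=(.06,.14));print(r,r["P0"]+r["ax"]*(r["s"][3]+r["s"][1])/2)
```

```text
29.7 [ 0.6076 -0.3141  0.0659] [ 1.5794 -0.0155  5.626 ] 0.44914575205263363
{'P0': array([ 0.5115, -0.3206,  0.0887]), 'ax': array([0.944 , 0.0742, 0.3214]), 'yaw': np.float64(4.494254597056761), 'el': np.float64(18.748611955643174), 's': array([0.0012, 0.0033, 0.087 , 0.1954, 0.198 ]), 'n': 758, 'rms': np.float64(0.002582471783806014)} [ 0.6053 -0.3133  0.1207]
```

View pics/side25.png

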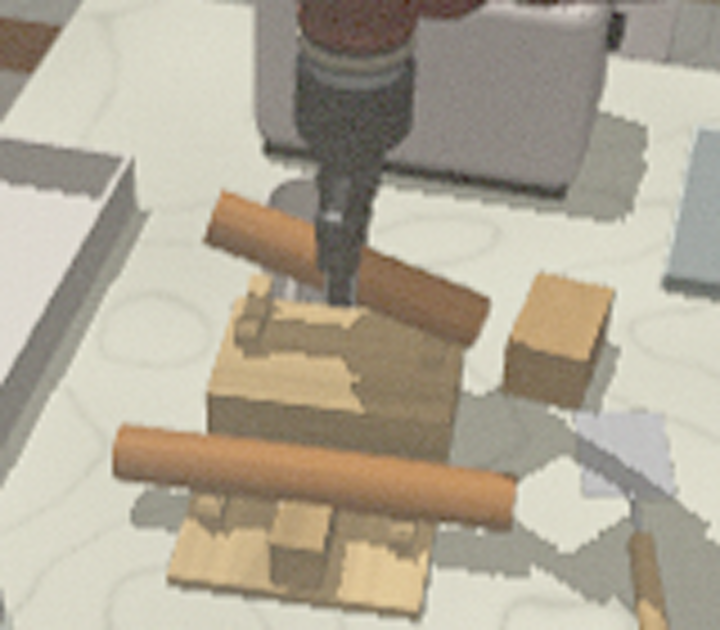

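The pin is turning level as before, now at 18.7°. Continuing down.

>>> play_rows([
  [1, [0, 0, -0.004], 0],
  [1, [0, 0, -0.008], 0],
  [1, [0, 0, -0.012], 0],
  [1, [0, 0, -0.016], 0],
  [1, [0, 0, -0.019], 0],
])

```text
time: 30.2
tool_pos: [0.609, -0.3141, 0.048]
tool_rot: [0.522, 0.48, 0.517, -0.478]
contact_force: [4.7, 1.4, 6.1]
gripper_width: 0.446
```

>>> play_rows([
  [1, [0, 0, -0.002], 0],
  [1, [0, 0, -0.004], 0],
  [1, [0, 0, -0.0045], 0],
])

```text
time: 30.5
tool_pos: [0.6092, -0.3141, 0.0435]
tool_rot: [0.522, 0.48, 0.517, -0.478]
contact_force: [5.1, 0.7, 7.5]
gripper_width: 0.451
```

Run:
```python
from chk import *
seat("26","hi")
```

```text
30.55 [ 0.6092 -0.3141  0.0435] [4.6249 2.1648 5.5391] 0.44745625883871004
{'P0': array([ 0.5049, -0.3194,  0.0917]), 'ax': array([0.9959, 0.0679, 0.0593]), 'yaw': np.float64(3.9031057790077877), 'el': np.float64(3.3990787913652944), 's': array([0.0013, 0.0046, 0.0838, 0.1947, 0.1983]), 'n': 901, 'rms': np.float64(0.0054273105551662)}
mid rel seat -0.0004807454385168662 0.00017219327982053332 0.0015840334636652437
```

3.4° remains. I'll press down slightly further until the force rises.

>>> play_rows([
  [1, [0, 0, -0.002], 0],
  [1, [0, 0, -0.004], 0],
  [1, [0, 0, -0.005], 0],
])

```text
time: 30.85
tool_pos: [0.6097, -0.3141, 0.0402]
tool_rot: [0.523, 0.481, 0.517, -0.478]
contact_force: [1.3, 4.3, 15.7]
gripper_width: 0.449
```

Run:
```python
from chk import *
seat("27","hi")
```

```text
30.9 [ 0.6097 -0.3141  0.0402] [ 2.8814  4.1076 11.3816] 0.4515223568322708
{'P0': array([ 0.5049, -0.3204,  0.0932]), 'ax': array([0.9969, 0.0779, 0.0079]), 'yaw': np.float64(4.465847965886615), 'el': np.float64(0.4548760739565612), 's': array([0.001 , 0.0047, 0.09  , 0.1944, 0.1981]), 'n': 1004, 'rms': np.float64(0.00657002891943882)}
mid rel seat -0.00044413865681516894 0.00019809484963625862 -0.002050679599364419
```

>>> play_rows([
  [0.05, [0, 0, 0], 0],
  [0, [0, 0, 0], 0],
  [-0.1, [0, 0, 0], 0],
  [-0.25, [0, 0, 0], 0],
  [-0.25, [0, 0, 0], 0],
])

```text
time: 31.4
tool_pos: [0.6052, -0.3131, 0.0342]
tool_rot: [0.519, 0.479, 0.52, -0.48]
contact_force: [0.3, -0.2, 0.6]
gripper_width: 0.626
```

>>> play_rows([
  [-0.25, [0, 0, 0.03], 0],
  [-0.25, [0, 0, 0.07], 0],
  [-0.25, [0, 0.02, 0.11], 0.1],
  [-1, [-0.02, 0.06, 0.12], 0.24],
  [-1, [-0.04, 0.1, 0.12], 0.38],
])

```text
time: 31.9
tool_pos: [0.567, -0.2136, 0.1586]
tool_rot: [0.604, 0.371, 0.6, -0.371]
contact_force: [0.5, 0.0, -0.4]
gripper_width: 0.94
```

Run:
```python
from chk import *
im,w=seat("28","hi")
it,d=grab("top","top28.png");wt=cloud("top",d);s=state();print(s["tool_pos"])
for n,w_,im_ in(("side",w,im),("top",wt,it)):
    P=w_.reshape(-1,3);k=im_.reshape(-1,3).astype(int)
    c=(.440,.01)
    m=(np.hypot(P[:,0]-c[0],P[:,1]-c[1])<.075)&(P[:,2]>.035)&(P[:,2]<.044)
    m2=(np.hypot(P[:,0]-c[0],P[:,1]-c[1])<.065)&(P[:,2]>.008)&(P[:,2]<.046)&(k[:,0]-k[:,2]>25)
    for q in (m,m2):
        r=cv2.minAreaRect((P[q][:,:2]*1000).astype(np.float32));print(n,q.sum(),np.round(r[0],1),np.round(r[1],1),round(r[2],1))
```

```text
31.95 [ 0.5624 -0.2065  0.1549] [ 2.0497  2.9836 -1.3463] 0.9932038775761743
{'P0': array([ 0.5048, -0.3195,  0.0939]), 'ax': array([ 0.9973,  0.0731, -0.0033]), 'yaw': np.float64(4.19371322999617), 'el': np.float64(-0.18794311728307092), 's': array([0.0008, 0.0047, 0.1045, 0.1938, 0.198 ]), 'n': 1045, 'rms': np.float64(0.006428238437716654)}
mid rel seat -0.0007553151856057939 0.0006218372748550721 -0.00246180064184158
[ 0.5634 -0.2091  0.1541]
side 181 [434.6  25.8] [36.  41.6] 18.7
side 301 [438.2  15.3] [36.2 67.5] 18.7
top 186 [434.8  22.5] [35.6 42.9] 17.1
top 309 [438.9   9.1] [35.7 71.2] 17.9
```

View pics/side28.png

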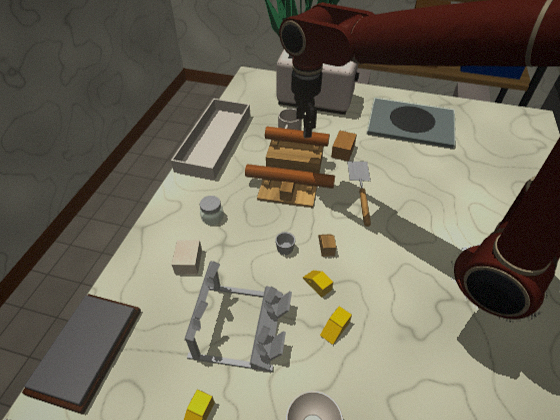

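The short pin is seated at (297,137). The remaining wooden chock is at (327,243), block centre (.4345,.024), yaw 18°. Moving to it.

>>> play_rows([
  [-1, [-0.022, 0.04, 0], 0.14],
  [-1, [-0.044, 0.08, 0], 0.29],
  [-1, [-0.066, 0.12, 0], 0.43],
  [-1, [-0.088, 0.16, 0], 0.57],
  [-1, [-0.11, 0.198, 0], 0.713],
])

```text
time: 32.5
tool_pos: [0.4548, -0.0142, 0.1546]
tool_rot: [0.694, 0.138, 0.694, -0.138]
contact_force: [0.8, -0.1, 0.2]
gripper_width: 0.998
```

>>> play_rows([
  [-1, [-0.022, 0.039, 0], 0.14],
  [-1, [-0.022, 0.039, -0.03], 0.29],
  [-1, [-0.022, 0.039, -0.06], 0.43],
  [-1, [-0.022, 0.039, -0.085], 0.57],
  [-1, [-0.022, 0.039, -0.09], 0.713],
])

```text
time: 33.0
tool_pos: [0.431, 0.0239, 0.061]
tool_rot: [0.696, -0.112, 0.7, 0.114]
contact_force: [0.0, -0.9, 0.3]
gripper_width: 1.004
```

Run:
```python
from chk import *
from scipy.spatial.transform import Rotation as R
im,w,s=held("side29",(190,300,250,390))
q=s["tool_rot"];z=R.from_quat(np.r_[q[1:],q[0]]).as_matrix()[:,2];print(np.degrees(np.arctan2(z[1],z[0])),s["joint_pos"])
```

```text
33.05 [0.4315 0.0238 0.0616] [-0.7553 -0.8094 -0.0418] 0.9968284765636508
18.589841760646753 [-0.1173 -0.3116  2.1682 -0.0003  1.2904 -0.4417]
```

View pics/side29.png

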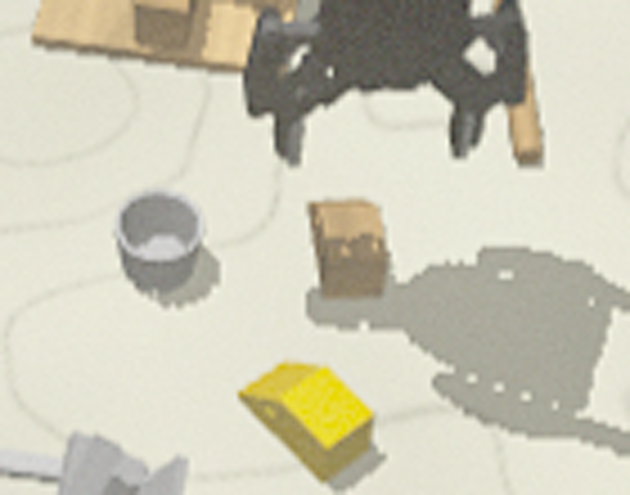

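>>> play_rows([
  [-1, [0.002, 0, -0.025], 0],
  [-1, [0.002, 0, -0.05], 0],
  [-1, [0.002, 0, -0.07], 0],
  [-1, [0.002, 0, -0.085], 0],
  [-1, [0.002, 0, -0.092], 0],
])

```text
time: 33.55
tool_pos: [0.435, 0.0236, -0.0283]
tool_rot: [0.698, -0.11, 0.699, 0.11]
contact_force: [-0.1, 0.7, 0.5]
gripper_width: 0.998
```

>>> play_rows([
  [-1, [0, 0, 0], 0],
  [1, [0, 0, 0], 0],
  [1, [0, 0, 0], 0],
  [1, [0, 0, 0], 0],
  [1, [0, 0, 0], 0],
])

```text
time: 34.05
tool_pos: [0.4369, 0.0236, -0.0258]
tool_rot: [0.699, -0.111, 0.697, 0.111]
contact_force: [1.6, -0.3, 0.2]
gripper_width: 0.41
```

>>> play_rows([
  [1, [0, 0, 0], 0],
  [1, [0, 0, 0], 0],
  [1, [0, 0, 0.03], 0],
  [1, [0, 0, 0.07], 0],
  [1, [0, 0, 0.1], 0],
])

```text
time: 34.55
tool_pos: [0.4354, 0.0238, 0.0741]
tool_rot: [0.698, -0.111, 0.698, 0.111]
contact_force: [-0.2, 0.3, -0.2]
gripper_width: 0.409
```

Run:
```python
from chk import *
grab("side")
im,w,s=held("side30",(170,290,250,390))
b=np.radians(18.4);e1=np.array([np.cos(b),np.sin(b),0]);e2=np.array([-e1[1],e1[0],0])
P=w.reshape(-1,3)-s["tool_pos"]*[1,1,0];k=im.reshape(-1,3).astype(int);X=P@e1;Y=P@e2
m=(abs(X)<.022)&(Y>-.08)&(Y<.06)&(P[:,2]>.05)&(P[:,2]<.18)&(k[:,0]-k[:,2]>22)
for z in np.arange(.06,.16,.006):
    q=m&(abs(P[:,2]-z)<.003)
    if q.sum():print(round(z,3),q.sum(),np.percentile(Y[q],[5,50,95]),np.percentile(X[q],[5,95]))
```

```text
34.65 [0.439  0.0234 0.0776] [ 0.6191 -0.4205 -0.7546] 0.4071426419815995
0.108 15 [0.0159 0.0209 0.0227] [-0.0136  0.0136]
0.114 21 [0.0104 0.0219 0.0236] [-0.0185  0.0162]
0.12 25 [0.0204 0.0214 0.0236] [-0.0108  0.0158]
0.126 26 [0.0174 0.0222 0.0234] [-0.0173  0.0164]
0.132 23 [0.0196 0.0216 0.0232] [-0.0189  0.0151]
0.138 24 [0.0203 0.0224 0.0235] [-0.0155  0.0133]
0.144 152 [-0.0145  0.0074  0.0225] [-0.0174  0.0135]
0.15 29 [-0.0148  0.0043  0.0199] [-0.0142  0.012 ]
```

View pics/side30.png

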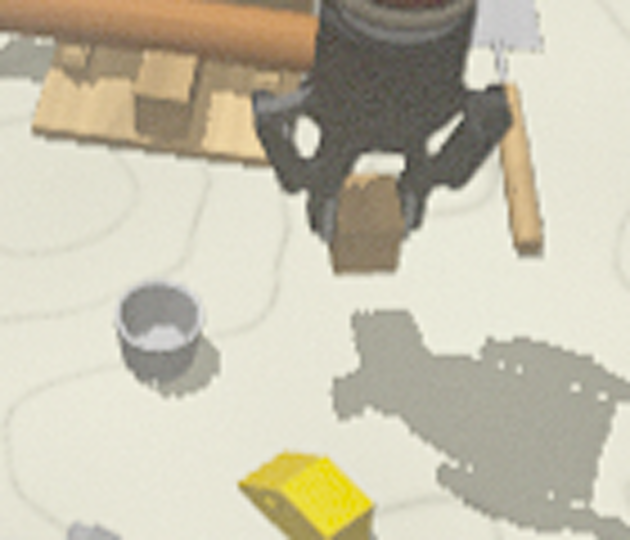

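The chock is held upright. Carrying it to the high ledge, stopping with the toe clear of the pin.

>>> play_rows([
  [1, [0.025, -0.035, 0.025], -0.05],
  [1, [0.05, -0.075, 0.025], -0.1],
  [1, [0.075, -0.115, 0.025], -0.15],
  [1, [0.1, -0.155, 0.025], -0.2],
  [1, [0.125, -0.195, 0.025], -0.239],
])

```text
time: 35.15
tool_pos: [0.5603, -0.1725, 0.0957]
tool_rot: [0.706, -0.026, 0.708, 0.027]
contact_force: [0.9, 1.0, -1.2]
gripper_width: 0.407
```

>>> play_rows([
  [1, [0.02, -0.035, 0], 0],
  [1, [0.034, -0.055, 0], 0],
  [1, [0.037, -0.0625, 0], 0],
  [1, [0.037, -0.0625, 0], 0],
  [1, [0.037, -0.0625, 0], 0],
])

```text
time: 35.65
tool_pos: [0.5965, -0.2325, 0.0966]
tool_rot: [0.706, -0.027, 0.707, 0.028]
contact_force: [1.6, -0.1, -0.8]
gripper_width: 0.412
```

Run:
```python
from chk import *
from scipy.spatial.transform import Rotation as R
grab("side")
im,w,s=held("side31",(70,210,220,380))
q=s["tool_rot"];z=R.from_quat(np.r_[q[1:],q[0]]).as_matrix()[:,2];print(np.degrees(np.arctan2(z[1],z[0])))
P=w.reshape(-1,3)-[.6007,-.2659,.062];k=im.reshape(-1,3).astype(int);X=P@u;Y=P@v
print("tcp rel",(s["tool_pos"]-[.6007,-.2659,.062])@u,(s["tool_pos"]-[.6007,-.2659,.062])@v)
m=(abs(X)<.025)&(Y>-.03)&(Y<.08)&(P[:,2]>.02)&(k[:,0]-k[:,2]>22)
for z in np.arange(.02,.13,.006):
    q=m&(abs(P[:,2]-z)<.003)
    if q.sum():print(round(z,3),q.sum(),np.percentile(Y[q],[5,50,95]),np.percentile(X[q],[5,95]))
```

```text
35.75 [ 0.5968 -0.2323  0.0973] [ 0.1174 -0.1058 -0.4052] 0.4106263295029375
4.4735586364185895
tcp rel -0.0011258308499137578 0.033811793095612525
0.062 6 [0.0513 0.0554 0.0568] [-0.0117  0.008 ]
0.068 21 [0.0468 0.0554 0.0585] [-0.0206  0.0126]
0.074 23 [0.052  0.0555 0.0584] [-0.0168  0.0128]
0.08 20 [0.0468 0.0551 0.0572] [-0.019  0.018]
0.086 24 [0.0523 0.0552 0.058 ] [-0.0185  0.0127]
0.092 15 [0.0532 0.0557 0.058 ] [-0.0151  0.0114]
0.098 74 [0.0188 0.0442 0.0575] [-0.0183  0.0136]
0.104 52 [0.0178 0.0402 0.0537] [-0.0164  0.0132]
0.11 2 [0.0289 0.0309 0.0329] [0.015  0.0157]
```

View pics/side31.png

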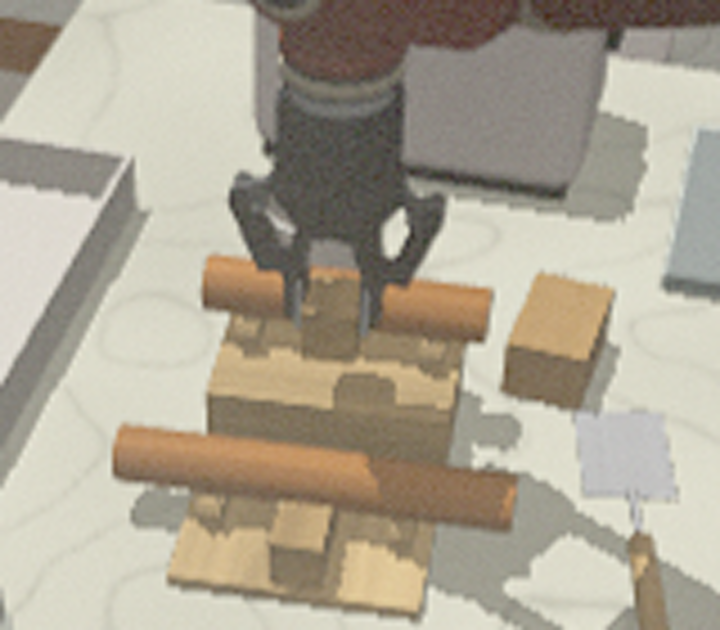

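Rear face vertical, origin 31 mm out, underside about 62 mm above the ledge. Lowering.

>>> play_rows([
  [1, [0, -0.0025, -0.015], 0],
  [1, [0, -0.0025, -0.03], 0],
  [1, [0, -0.0025, -0.045], 0],
  [1, [0, -0.0025, -0.054], 0],
  [1, [0, -0.0025, -0.059], 0],
])

```text
time: 36.25
tool_pos: [0.5964, -0.2355, 0.0364]
tool_rot: [0.706, -0.027, 0.708, 0.028]
contact_force: [0.4, -0.3, -0.6]
gripper_width: 0.409
```

```bash
cat >> chk.py <<'E'
def hi(n):
    im,w,s=held(n,(70,210,220,380))
    c=np.array([.6007,-.2659,.062]);P=w.reshape(-1,3)-c;k=im.reshape(-1,3).astype(int);X=P@u;Y=P@v
    print("tcp rel",(s["tool_pos"]-c)@u,(s["tool_pos"]-c)@v)
    m=(abs(X)<.022)&(Y>.015)&(Y<.08)&(P[:,2]>-.02)&(k[:,0]-k[:,2]>22)
    for z in np.arange(-.006,.07,.006):
        q=m&(abs(P[:,2]-z)<.003)
        if q.sum():print(round(z,3),q.sum(),np.percentile(Y[q],[5,50,95]),np.percentile(X[q],[5,95]))
E
python3 - <<'E'
from chk import *
grab("side"); hi("side32")
E
```

```text
36.35 [ 0.597  -0.2359  0.0375] [ 0.5186  0.1445 -1.4184] 0.410687587770612
tcp rel -0.0012228034448536758 0.030231457062336556
-0.006 2 [0.0276 0.0284 0.0291] [-0.0186  0.0177]
0.0 20 [0.0282 0.0721 0.0787] [-0.0191  0.0202]
0.006 20 [0.0478 0.0522 0.0781] [-0.021   0.0098]
0.012 21 [0.0489 0.0522 0.0545] [-0.021   0.0128]
0.018 21 [0.0412 0.0514 0.0541] [-0.0203  0.021 ]
0.024 18 [0.0487 0.0518 0.0556] [-0.0175  0.0143]
0.03 17 [0.0498 0.0525 0.0545] [-0.0155  0.013 ]
0.036 32 [0.0184 0.0507 0.0548] [-0.0195  0.0135]
0.042 84 [0.0166 0.0354 0.0515] [-0.0174  0.0124]
0.048 1 [0.0569 0.0569 0.0569] [-0.0054 -0.0054]
```

View pics/side32.png

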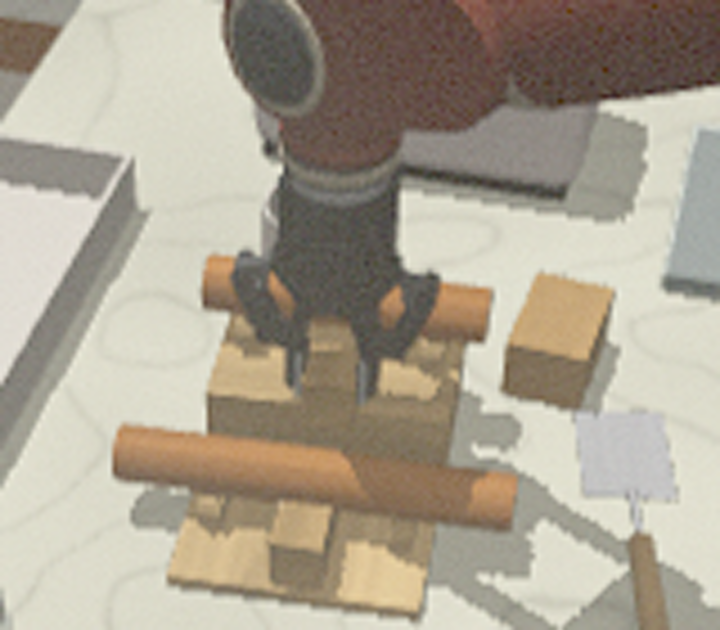

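Just above the ledge and 28 mm out. Lowering the last 2–3 mm and sliding in.

>>> play_rows([
  [1, [0, 0, -0.0025], 0],
  [1, [0.0005, -0.006, -0.0025], 0],
  [1, [0.001, -0.012, -0.0025], 0],
  [1, [0.0015, -0.018, -0.0025], 0],
  [1, [0.0018, -0.021, -0.0025], 0],
])

```text
time: 36.85
tool_pos: [0.5996, -0.2583, 0.0368]
tool_rot: [0.707, -0.027, 0.706, 0.027]
contact_force: [0.3, 0.7, -0.3]
gripper_width: 0.414
```

Run:
```python
from chk import *
grab("side"); hi("side33")
```

```text
36.95 [ 0.5995 -0.258   0.0365] [-0.6616 -0.3763 -0.1   ] 0.4078773846265501
tcp rel -0.0005498779699856847 0.007956245917192635
-0.006 20 [0.0242 0.028  0.0338] [-0.0203  0.0176]
0.0 28 [0.0232 0.0288 0.0784] [-0.0197  0.0201]
0.006 27 [0.0256 0.0291 0.0792] [-0.0193  0.0137]
0.012 14 [0.0272 0.0294 0.0309] [-0.018   0.0085]
0.018 22 [0.0276 0.0296 0.0318] [-0.0168  0.0141]
0.024 20 [0.026  0.0286 0.0319] [-0.0197  0.0141]
0.03 19 [0.0243 0.0285 0.0306] [-0.0164  0.0149]
0.036 18 [0.0186 0.0295 0.0306] [-0.0191  0.0116]
0.042 40 [0.0154 0.0245 0.0321] [-0.0162  0.0137]
```

View pics/side33.png

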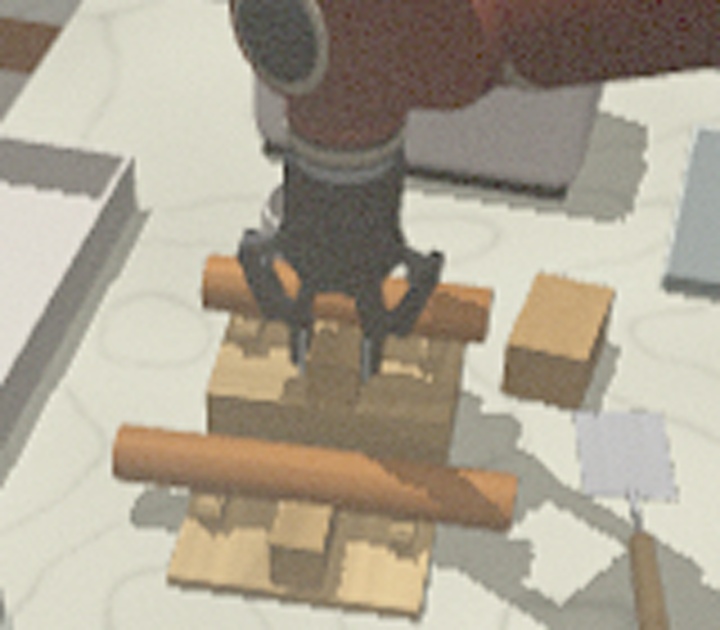

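>>> play_rows([
  [1, [0, -0.001, -0.001], 0],
  [1, [0.0002, -0.0025, -0.0015], 0],
  [1, [0.0003, -0.0035, -0.0015], 0],
  [1, [0.0003, -0.0045, -0.0015], 0],
  [1, [0.0003, -0.0045, -0.0015], 0],
])

```text
time: 37.45
tool_pos: [0.6006, -0.2615, 0.036]
tool_rot: [0.707, -0.027, 0.706, 0.027]
contact_force: [-0.0, 2.3, 5.3]
gripper_width: 0.406
```

Run:
```python
from chk import *
grab("side"); hi("side34")
```

```text
37.55 [ 0.6006 -0.2615  0.036 ] [-0.4514  2.5241  4.8506] 0.40774588512449716
tcp rel 0.00021692633138413797 0.004417038918972828
-0.006 19 [0.0247 0.0277 0.0304] [-0.0179  0.0175]
0.0 43 [0.019  0.0276 0.0771] [-0.0202  0.0208]
0.006 23 [0.02   0.0265 0.0795] [-0.0188  0.014 ]
0.012 19 [0.0232 0.0256 0.0279] [-0.017   0.0142]
0.018 20 [0.0232 0.0256 0.0287] [-0.0191  0.0145]
0.024 17 [0.0232 0.0261 0.0289] [-0.014   0.0123]
0.03 18 [0.0241 0.0259 0.0294] [-0.0172  0.0121]
0.036 23 [0.0174 0.0247 0.0295] [-0.0185  0.0152]
0.042 27 [0.0155 0.0227 0.029 ] [-0.0166  0.0134]
```

>>> play_rows([
  [1, [0, -0.0008, 0.001], 0],
  [1, [0, -0.0012, 0.001], 0],
  [1, [0, -0.0012, 0.001], 0],
])

```text
time: 37.85
tool_pos: [0.5998, -0.2629, 0.036]
tool_rot: [0.707, -0.027, 0.706, 0.027]
contact_force: [0.0, 2.0, 3.6]
gripper_width: 0.405
```

>>> play_rows([
  [0.1, [0, 0, 0], 0],
  [0, [0, 0, 0], 0],
  [-0.2, [0, 0, 0], 0],
  [-0.3, [0, 0, 0], 0],
  [-0.3, [0, 0, 0], 0],
])

```text
time: 38.35
tool_pos: [0.5995, -0.2629, 0.0356]
tool_rot: [0.706, -0.027, 0.707, 0.027]
contact_force: [0.5, -0.1, -0.6]
gripper_width: 0.654
```

>>> play_rows([
  [-0.3, [0, 0, 0.02], 0],
  [-0.3, [0, 0, 0.06], 0],
  [-0.3, [0, 0, 0.1], 0],
  [-0.3, [-0.03, 0.03, 0.14], 0],
  [-0.3, [-0.06, 0.07, 0.15], 0],
])

```text
time: 38.85
tool_pos: [0.5463, -0.2008, 0.1887]
tool_rot: [0.709, -0.028, 0.704, 0.025]
contact_force: [0.5, 0.8, 0.2]
gripper_width: 0.651
```

>>> play_rows([
  [-0.3, [-0.03, 0.04, 0], 0],
  [-0.3, [-0.06, 0.08, 0], 0],
  [-0.3, [-0.08, 0.12, 0], 0],
  [-0.3, [-0.08, 0.14, 0], 0],
  [-0.3, [-0.08, 0.14, 0], 0],
])

```text
time: 39.35
tool_pos: [0.464, -0.0572, 0.1839]
tool_rot: [0.707, -0.028, 0.706, 0.028]
contact_force: [0.2, 0.3, 0.5]
gripper_width: 0.648
```

Run:
```python
from chk import *
hi("side35")
im,w=seat("35h","hi"); im,w=seat("35l","lo"); chk_stand(im,w,(.5901,-.1364,.012),0)
it,d=grab("top","top35.png")
for n in("side","top"): 
    print(n,[[np.round(r["at"],4).tolist() for r in nets.landmark_of(n,o) if r["score"]>.4] for o in("chock_a","toe_a","long_pin_mid","short_pin_mid")])
    im=it if n=="top" else im
g=np.clip(255*(it[120:240,290:470]/255.)**.5,0,255).astype(np.uint8)[:,:,::-1]
cv2.imwrite("pics/top35z.png",cv2.resize(g,None,fx=4,fy=4,interpolation=cv2.INTER_CUBIC))
```

```text
39.4 [ 0.4644 -0.0585  0.1839] [ 0.0565 -0.3558  0.503 ] 0.6498239189148267
tcp rel -0.11883241766911543 0.21788533814660865
-0.006 22 [0.0243 0.0284 0.0311] [-0.0173  0.0165]
0.0 48 [0.0209 0.0274 0.0775] [-0.0202  0.0209]
0.006 22 [0.023  0.0252 0.0786] [-0.0193  0.0116]
0.012 16 [0.0227 0.0241 0.029 ] [-0.0175  0.0101]
0.018 24 [0.021  0.0243 0.0282] [-0.0185  0.0141]
0.024 16 [0.0219 0.0251 0.0275] [-0.0166  0.0122]
0.03 20 [0.0206 0.0238 0.0279] [-0.016   0.0149]
0.036 20 [0.017  0.0237 0.0267] [-0.0186  0.0147]
0.042 30 [0.0155 0.0201 0.0262] [-0.0182  0.0113]
39.45 [ 0.4646 -0.0593  0.1839] [-0.0251 -0.3255  0.1811] 0.6496136144164154
{'P0': array([ 0.5049, -0.321 ,  0.0967]), 'ax': array([ 0.9964,  0.0833, -0.0158]), 'yaw': np.float64(4.778079649776844), 'el': np.float64(-0.9080046026249394), 's': array([0.0204, 0.0336, 0.1346, 0.195 , 0.1977]), 'n': 665, 'rms': np.float64(0.005270873610740371)}
mid rel seat 0.014264377460013909 0.0001104802430720587 -0.0011575826306993303
39.5 [ 0.4648 -0.0597  0.1838] [ 0.0397  0.6874 -0.5593] 0.6511740173811651
{'P0': array([ 0.4594, -0.19
[... 823 characters left out ...]
  0.0408] Y [-0.0331 -0.0072  0.0249]
side [[[0.3682, 0.2313, -0.0005], [0.4314, 0.1404, 0.0035], [0.5901, -0.1358, 0.0116], [0.5986, -0.2671, 0.0642], [0.6064, 0.4901, 0.0019]], [[0.3925, 0.2774, 0.0013], [0.5943, -0.1882, 0.0141], [0.4663, 0.111, -0.0011], [0.605, -0.3119, 0.057]], [[0.5934, -0.1871, 0.0433], [0.6001, -0.269, 0.0636]], [[0.6056, -0.318, 0.1032]]]
top [[[0.3709, 0.2301, -0.0031], [0.5976, -0.2661, 0.0622], [0.5892, -0.1369, 0.0107], [0.4352, 0.1408, -0.0034], [0.6053, 0.4895, -0.001]], [[0.3871, 0.2799, -0.0007], [0.5961, -0.1824, 0.0163], [0.6164, 0.539, -0.0018], [0.4675, 0.1115, 0.0001], [0.6077, -0.3153, 0.0616]], [[0.5953, -0.1855, 0.0439]], [[0.6043, -0.314, 0.0983]]]
```

View pics/side35.png

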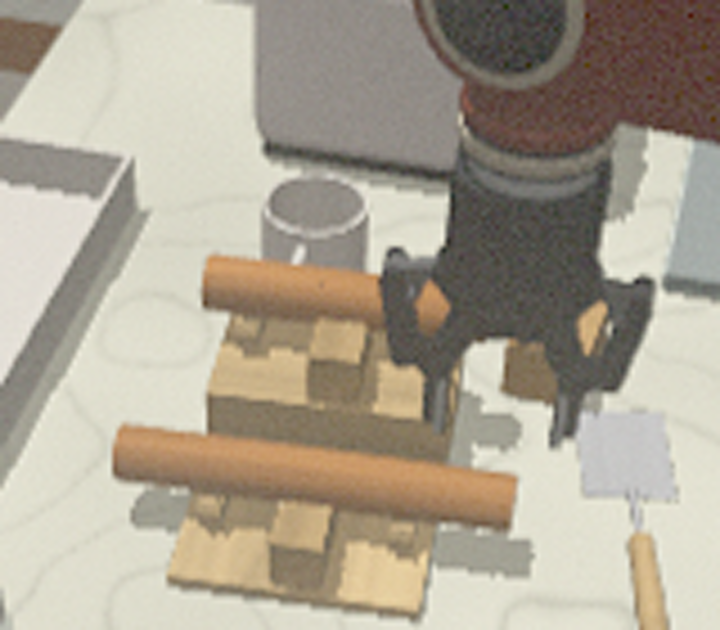

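View pics/top35z.png

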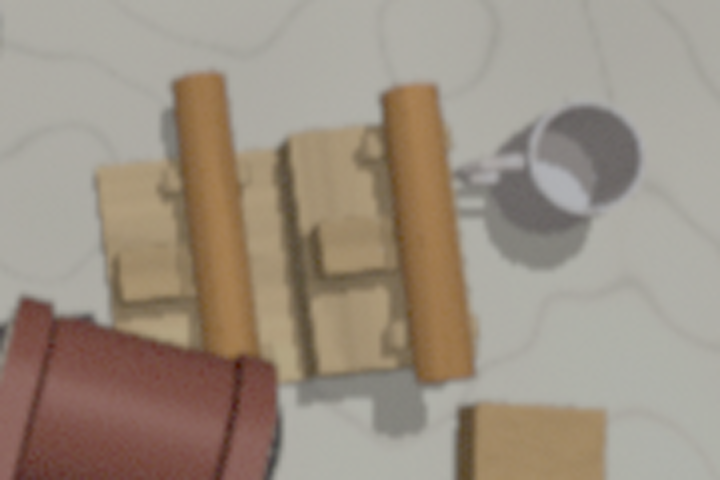

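The side and top views show both pins level in their cradles and both chocks standing against them. The gripper is clear, and the mug, carton and spatula haven't moved. Handing in.

```bash
python3 -c "
from plant import workorder
print(workorder.job_done())"
```

```text
the job is handed in; nothing more can be done
None
```

The job is handed in at about 39.5 s of the 72 s allowed, done in the required order: long pin, its chock, short pin, its chock. No verdict was reported.

**Last checks by camera:**

| Item | Along stand (x) | Across (y) | Height (z) | Notes |
|---|---|---|---|---|
| Long pin, from low seat | within 0.5 mm | within 0.2 mm | 0.9 mm low | level, parallel to the stand within about 0.2° |
| Short pin, from high seat | about 0.8 mm | about 0.6 mm at most | 1–2.5 mm low | parallel to the stand within 0.5° |
| Low chock, from its ledge point | within about 3 mm | within about 1 mm | sits on the ledge | toe to the pin |
| High chock, from its ledge point | within about 3 mm | within about 1 mm | sits on the ledge | toe to the pin |

The gripper was clear of everything. The mug, carton and spatula looked unmoved in the pictures, and I steered clear of the other things, but I did not measure their final positions.

**What went wrong or disagreed:**
- **Tool height readout:** the real fingertips stood about 43 mm higher than the reported TCP. My first try therefore closed the fingers on top of the long pin, at about 10 N, without moving it. I measured the offset by contact and depth and used it from then on.
- **First low-chock attempt:** I came in too close, so the toe landed on the pin and the chock tipped in the grip. I dropped it flat on the counter, regrasped it and slid it in from farther out; the force peaked at about 37 N. The pin stayed put.
- **Short-pin height and last fit:** the height fit includes some stand points, so the 2.5 mm reading is probably low. In the last view the arm hid one end of the pin. That fit read 14 mm along, which I don't trust; the unobstructed view gave 0.8 mm. All of these are inside the limits.

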